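# Draw a long sesame bar out of a half-covered display case

### The job

Lift the long sesame bar out of its cavity in the pressing mould inside the display case, tilt it and draw it out through the uncovered end of the case - the bar is longer than the opening, so its left end has to come up through the opening while its right end is still under the covers - without knocking the case or its covers. Then hold the bar up level, a hand's breadth clear above the top of the case, for the customer to see, and finish while still holding it there in the gripper, at rest. Leave the short bar and all the other goods where they are.

Things in the scene. Friction and masses are not known exactly. Their poses are not given: they have to be found in the camera images.
- case: Countertop display case, fixed, clear walls 6 mm thick in a bare aluminium frame. Outside 322 (x) x 362 (y) x 146 (z) mm, inside 310 x 350, floor 6 thick. Origin: centre of its underside, on the table; y along its length, to the robot's left when unturned, z up. Its right part is topped by two fixed clear covers, wall to wall up to y = +10 mm, underside 140 and top 146 mm above the table.
- case_opening (a point): Middle of the case's top opening, at rim height: 92.5 mm along the case's +y from its origin, 146 mm above the table. The opening, 165 mm (y) x 310 mm (x), reaches from the covers' edge (y = +10 mm in the case frame) to the left wall's inner face (y = +175 mm).
- mould: Bare steel pressing mould, fixed on the case floor. 160 (x) x 340 (y) x 18 mm; origin: centre of its underside, 6 mm above the table; axes as the case's. Two straight cavities along y, 47 x 323 mm and 10 mm deep, centred at x = -45 and x = +45 mm; cavity floor 14 mm and mould top 24 mm above the table.
- long_bar: The long sesame bar, a hard pressed slab 44 (x) x 320 (y) x 22 (z) mm, 0.16 to 0.25 kg, evenly heavy. Origin: centre of its underside; y along its length, z up, axes parallel to the case's at the start. It lies centred in either one of the mould's cavities, 12 mm proud of the mould's top, left half under the opening, right half under the covers.
- long_bar_left_end (a point): Centre of the long bar's left end face (+y end, 160 mm from its middle, 11 mm above its underside), the end that lies under the opening at the start.
- long_bar_right_end (a point): Centre of the long bar's right end face (-y end, 160 mm from its middle, 11 mm above its underside), the end that lies under the covers at the start.
- short_bar: A short sesame bar, 44 x 140 x 22 mm, lying in the middle of the other cavity 90 mm beside the long bar. Origin: centre of its underside. Bystander.
- square0: Square piece of the same sesame slab, 56 x 56 x 24 mm, on the case floor beside the mould, under the covers. Origin: centre of its underside. Bystander.
- square1: Another such square piece, on the other side of the mould, under the covers. Bystander.
- pack0: Clear retail pack of sesame squares, 160 x 120 x 52 mm, on the table left of the case, lower of two stacked. Origin: centre of its underside. Bystander.
- pack1: The same pack stacked on top of the first, up to 104 mm above the table. Bystander.
- tub: White round tub with a red lid, 90 mm across, 130 mm high, on the table right of the case. Origin: centre of its underside. Bystander.
- scoop: Steel hand scoop about 180 mm long and 34 mm high, lying on the table right of the case. Origin: where the handle passes into the pan, on its underside. Bystander.

How it is judged:
By the outcome, as a careful person would: the job done as asked, in the order asked, and still so for the second after the job is handed in, while the arm keeps its last pose, push and grip.
It also fails if it takes over 40 s, if anything falls off the work surface, if the arm or the gripper's body presses on something with over 40 N, if the wrist force passes 120 N, or if a joint passes its speed limit or range.

### The arm

A 7-joint arm with a two-finger parallel gripper is mounted at the origin on the work surface. World frame = base frame: x ahead of the robot, y to its left, z up, the work surface at z = 0. Lengths are in mm, angles in rad, forces in N, time in s.
With the tool pointing down it reaches from about 400 to 875 mm from the base axis. Payload 4.4 kg.
Tool frame: the origin (TCP) lies between the finger pads; the fingertips stand 11 mm ahead of it and the grasp point (between the pads) lies 8 mm behind it; y points along the fingers, x is the direction in which the jaws open and shut, and the axes are right-handed (so a half turn about y gives the same grasp; the last joint's range is limited). The gripper opens to 85 mm and grips with 20 to 120 N. Pads are 22 mm wide; open, the fingers measure 114 mm over their backs; the gripper's body (76 mm by 85 mm) begins 54 mm behind the grasp point. The pads swing forward as they close: fully open they stand 13 mm farther back than shut.
Start: joints at [1.192, 0.628, 0.038, 1.517, -0.027, 0.996, -0.02], TCP at [200.048, -618.465, 242.313] pointing down, gripper open.
Joint ranges: [-3.06, 3.06], [-0.37, 2.12], [-1.25, 1.32], [0.18, 2.47], [-1.1, 4.24], [0.23, 1.98], [-2.94, 2.94]. Speed limits (rad/s): [2.57, 2.57, 3.14, 3.14, 3.14, 3.14, 3.14].

### API

Orientations are given as [roll, pitch, yaw] about the fixed x, y, z axes, in that order (R = Rz(yaw) Ry(pitch) Rx(roll)).
In Python, from cell import * gives the robot as it stands.
- The arm moves only by the shell command python3 -m jog 'ROWS'. ROWS is JSON, a list of rows, each an object of numbers: "x", "y", "z": the shift along the tool's x, y, z in mm; "ax", "ay", "az": the turn, a rotation vector about the tool's x, y, z in rad; "grip": the finger opening in mm, from 0 to 85.4. In form: [{"x": .., "y": .., "z": .., "ax": .., "ay": .., "az": .., "grip": ..}, ...]. A call has 1 to 5 rows; each row is the pose to reach, as a shift and turn from the pose commanded when the call began, along the tool's axes at that moment; what a row does not reach only later rows make up. A row lasts 1/10 s, in which the tool goes at most 50 mm and 8.59 degrees, less where a joint would pass 70% of its speed; a pose out of reach is approached as far as the arm can. A call with a gripper value outside its range is refused whole. The fingers move at their own pace and stop on an object; the grip force is fixed at half the most. Time passes only in rows, so rows that repeat a pose let the fingers close. It gives the time, the measured TCP pose, the force and the opening at its end, in the units of the state.
- read_state(): the state, without advancing time (a new reading comes with each control period).
- get_image(name): name is "scene" or "top" or "wrist"; returns a dict with "color" (420x560x3 uint8, red, green, blue), "vfov" (degrees; the focal length in pixels is half the picture's height over the tangent of half this angle, whatever the lens; pixels are square), "cx", "cy" (the principal point, pixels), "k1" (the pictures are not rectified: a ray, as slopes to the right and down, at radius r is drawn at 1 + k1 r^2 times it, then the intrinsics apply), "camera_from_world" (4x4, takes a point from world to camera coordinates). Camera axes: x right, y down, z forward; pixel columns grow to the right and rows downward; lengths in mm; the calibration is good to about 2 mm. A picture is of the moment at which its call begins. There is no depth.
- finish_job(): hands the job in, once; it reports no verdict.
The state is a dict: "clock": time; "qpos": joint angles; "qd": joint speeds; "tau": joint torques, N m; "eef_pos": TCP position; "tool_rot": TCP orientation; "force": force on the tool from outside, world axes, zero at the start; "torque": the same for the moment, N m; "width": finger opening in mm.
Only numpy, scipy, OpenCV 4.12 (cv2) and the standard library are available. Lean on these libraries where they do the work, as an engineer would, in place of code of your own. Each camera call takes 0.05 s, during which the arm holds its last target.

## Working session

There is one attempt and no reset: what is moved stays moved. The work goes in short steps, Python scripts to look and compute and a shell command to move; the robot and the scene stay as the last step left them, time stands still between calls to the robot, and variables do not carry over. Pictures are saved under pics/ and viewed, and the job is handed in when it is done.

```bash
ls; mkdir -p pics; python3 - <<'E'
from cell import *
import cv2
s=read_state(); print({k:(np.round(v,3).tolist() if not isinstance(v,float) else v) for k,v in s.items()} if 'np' in globals() else s)
for n in ["scene","top","wrist"]:
    im=get_image(n); cv2.imwrite(f"pics/{n}0.png",im["color"][:,:,::-1]); print(n,im["vfov"],im["cx"],im["cy"],im["k1"],im["camera_from_world"])
E
```

```text
pics
{'clock': 0.0, 'qpos': array([ 1.19221442,  0.62932878,  0.03845231,  1.51837634, -0.02698477,
        0.99628427, -0.02001772]), 'qd': array([ 0.00155563, -0.00108631, -0.00067006,  0.00056937,  0.00024945,
        0.00016725, -0.0016496 ]), 'tau': array([ 1.48333261e-04, -5.63395429e+01,  1.22603841e+00, -1.93441343e+01,
        1.08319178e-02,  1.05593348e-02,  1.07066944e-05]), 'eef_pos': array([ 199.84195766, -617.88384809,  241.39783253]), 'tool_rot': array([-1.57083923,  0.00187795, -1.25803246]), 'force': array([ 0.40892438, -0.15434487, -0.27519034]), 'torque': array([-0.04426051,  0.00427028, -0.01465707]), 'width': 85.65569455965533}
scene 51.27086402859954 277.47754943455175 207.30271654863805 -0.12172345934571796 [[-7.83070738e-01  6.21867466e-01  9.00410193e-03  4.62750525e+02]
 [ 3.53935154e-01  4.57494988e-01 -8.15737852e-01 -4.10677816e+01]
 [-5.11400162e-01 -6.35593574e-01 -5.78351695e-01  1.64518026e+03]
 [ 0.00000000e+00  0.00000000e+00  0.00000000e+00  1.00000000e+00]]
top 47.69978775197463 284.0701665504315 207.18234994820529 -0.09801680429329707 [[ 1.66996034e-02 -9.99855333e-01  3.23039035e-03 -6.91420184e+01]
 [-9.93988484e-01 -1.69510792e-02 -1.08164477e-01  5.55065588e+02]
 [ 1.08203588e-01 -1.40466694e-03 -9.94127764e-01  1.32068153e+03]
 [ 0.00000000e+00  0.00000000e+00  0.00000000e+00  1.00000000e+00]]
wrist 61.85906591712709 280.53318024442257 207.97527876962718 -0.04849333494148223 [[ 3.07804147e-01 -9.51449097e-01 -1.10586820e-03 -6.49865254e+02]
 [-9.17380406e-01 -2.97090400e-01  2.64859369e-01 -3.57508471e+01]
 [-2.52328750e-01 -8.05103101e-02 -9.64286416e-01  3.78425957e+02]
 [ 0.00000000e+00  0.00000000e+00  0.00000000e+00  1.00000000e+00]]
```

View images.

View pics/scene0.png

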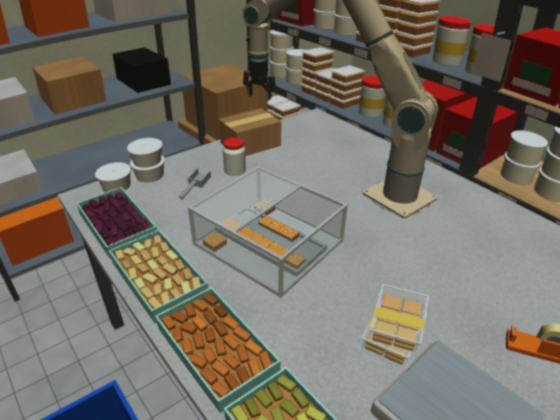

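View pics/top0.png

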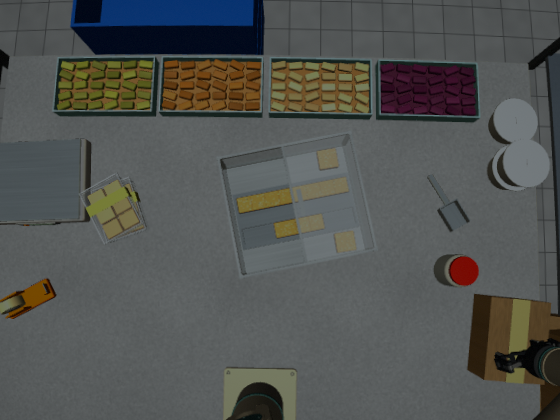

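View pics/wrist0.png

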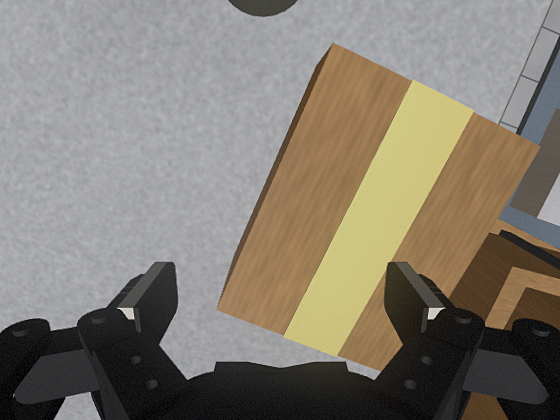

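```bash
cat > h.py <<'E'
import numpy as np, cv2
from cell import *
def K(im):
    f=im["color"].shape[0]/2/np.tan(np.radians(im["vfov"])/2); return np.array([[f,0,im["cx"]],[0,f,im["cy"]],[0,0,1]])
def ray(im,uv):
    uv=np.asarray(uv,float).reshape(-1,2); k=K(im); d=(uv-k[:2,2])/k[0,0]
    p=d.copy()
    for _ in range(30):
        r2=(p**2).sum(1,keepdims=True); p=d/(1+im["k1"]*r2)
    M=im["camera_from_world"]; R=M[:3,:3]; c=-R.T@M[:3,3]
    return c,(R.T@np.c_[p,np.ones(len(p))].T).T
def onz(im,uv,z):
    c,d=ray(im,uv); return c+d*((z-c[2])/d[:,2])[:,None]
def proj(im,P):
    P=np.asarray(P,float).reshape(-1,3); M=im["camera_from_world"]; q=P@M[:3,:3].T+M[:3,3]; s=q[:,:2]/q[:,2:]
    s=s*(1+im["k1"]*(s**2).sum(1,keepdims=True)); k=K(im); return s*k[0,0]+k[:2,2]
E
python3 - <<'E'
from h import *
import pickle
t=get_image("top"); s=get_image("scene"); pickle.dump((t,s),open("im0.pkl","wb"))
c=t["color"][120:290,205:390][:,:,::-1]; cv2.imwrite("pics/tz.png",cv2.resize(c,None,fx=4.3,fy=3.5*4.3/4.3,interpolation=cv2.INTER_CUBIC)[:600,:800])
c=s["color"][160:295,180:355][:,:,::-1]; cv2.imwrite("pics/sz.png",cv2.resize(c,None,fx=4.4,fy=4.4,interpolation=cv2.INTER_CUBIC)[:600,:800])
E
```

```text
(no output)
```

View pics/tz.png

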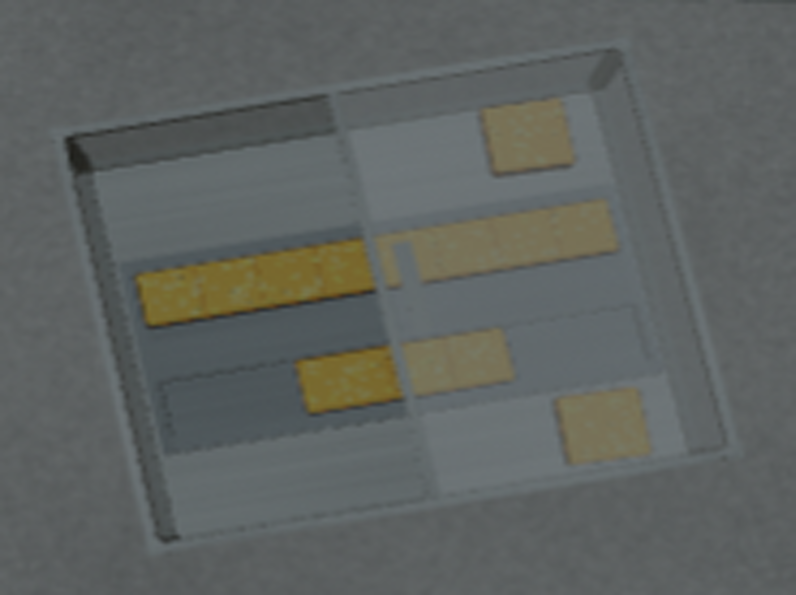

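View pics/sz.png

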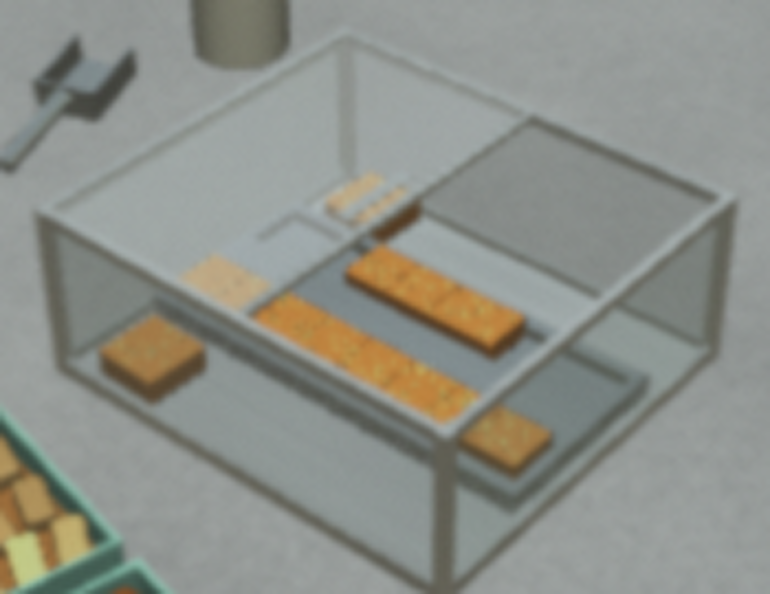

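```bash
python3 - <<'E'
from h import *
import pickle
t,s=pickle.load(open("im0.pkl","rb"))
hsv=cv2.cvtColor(t["color"],cv2.COLOR_RGB2HSV)
big=cv2.resize(hsv,None,fx=4,fy=4,interpolation=cv2.INTER_LINEAR)
m=cv2.inRange(big,(8,55,60),(35,255,255)); m[:125*4]=0;m[285*4:]=0;m[:,:215*4]=0;m[:,385*4:]=0
m=cv2.morphologyEx(m,cv2.MORPH_CLOSE,np.ones((45,45)))
cs,_=cv2.findContours(m,cv2.RETR_EXTERNAL,cv2.CHAIN_APPROX_NONE)
for c in cs:
    if cv2.contourArea(c)<800: continue
    b=(cv2.boxPoints(cv2.minAreaRect(c))+.5)/4-.5
    w=onz(t,b,36); print(b.round(1).tolist()); print(w.round(1).tolist(),w.mean(0).round(1),[np.linalg.norm(w[i]-w[i-1]).round(1) for i in range(4)])
    e=w[[0,1,2,3]]; L=max([(np.linalg.norm(e[i]-e[i-1]),i) for i in range(4)])[1]; d=e[L]-e[L-1]; print("yaw",np.degrees(np.arctan2(d[1],d[0])))
rim=np.array([[57,133],[622,42],[740,452],[152,550]])/[4.3,3.5]+[205,120]
w=onz(t,rim,146);print("case",w.round(1).tolist(),w.mean(0),[np.linalg.norm(w[i]-w[i-1]).round(1) for i in range(4)])
for i in (0,2): 
  d=w[i]-w[i+1]; print(np.degrees(np.arctan2(d[1],d[0])))
rs=np.array([[345,30],[738,198],[447,437],[37,210]])/4.4+[180,160]
w=onz(s,rs,146);print("case-scene",w.round(1).tolist(),w.mean(0),[np.linalg.norm(w[i]-w[i-1]).round(1) for i in range(4)])
E
```

```text
[[333.8999938964844, 233.5], [352.6000061035156, 230.39999389648438], [355.6000061035156, 248.8000030517578], [336.8999938964844, 251.89999389648438]]
[[483.2, -201.4, 36.0], [492.8, -254.3, 36.0], [441.2, -263.1, 36.0], [431.7, -210.4, 36.0]] [ 462.2 -232.3   36. ] [np.float64(52.3), np.float64(53.7), np.float64(52.4), np.float64(53.6)]
yaw -79.68591273967955
[[272.6000061035156, 222.3000030517578], [320.6000061035156, 212.60000610351562], [323.8999938964844, 228.39999389648438], [275.8999938964844, 238.1999969482422]]
[[512.0, -28.2, 36.0], [542.0, -163.5, 36.0], [497.2, -173.0, 36.0], [467.4, -38.1, 36.0]] [ 504.6 -100.7   36. ] [np.float64(45.6), np.float64(138.6), np.float64(45.8), np.float64(138.1)]
yaw -77.50549219801412
[[229.1999969482422, 169.39999389648438], [338.6000061035156, 146.39999389648438], [348.0, 190.89999389648438], [238.5, 213.8000030517578]]
[[661.7, 99.1, 36.0], [734.3, -214.0, 36.0], [605.3, -241.0, 36.0], [534.4, 68.8, 36.0]] [633.9 -71.8  36. ] [np.float64(130.9), np.float64(321.4), np.float64(131.8), np.float64(317.8)]
yaw -76.94657645354556
case [[670.9, 116.0, 146.0], [747.5, -230.5, 146.0], [438.5, -302.1, 146.0], [361.2, 49.5, 146.0]] [554.51196517 -91.77434544 146.        ] [np.float64(316.8), np.float64(354.8), np.float64(317.2), np.float64(360.0)]
102.45412953926274
-77.60377902821432
case-scene [[440.0, -299.3, 146.0], [360.9, 55.4, 146.0], [676.4, 122.7, 146.0], [754.6, -230.8, 146.0]] [557.95255382 -87.99503092 146.        ] [np.float64(321.9), np.float64(363.4), np.float64(322.6), np.float64(362.1)]
```

```bash
python3 - <<'E'
from h import *
import pickle
t,s=pickle.load(open("im0.pkl","rb"))
def run(im,sat,box,z,k=9):
    hsv=cv2.cvtColor(im["color"],cv2.COLOR_RGB2HSV)
    big=cv2.resize(hsv,None,fx=4,fy=4,interpolation=cv2.INTER_LINEAR)
    m=cv2.inRange(big,(8,sat,60),(35,255,255)); x0,y0,x1,y1=box
    mm=np.zeros_like(m); mm[y0*4:y1*4,x0*4:x1*4]=255; m&=mm
    m=cv2.morphologyEx(m,cv2.MORPH_CLOSE,np.ones((k,k)))
    m=cv2.morphologyEx(m,cv2.MORPH_OPEN,np.ones((15,15)))
    cs,_=cv2.findContours(m,cv2.RETR_EXTERNAL,cv2.CHAIN_APPROX_NONE)
    for c in cs:
        if cv2.contourArea(c)<1500: continue
        b=(cv2.boxPoints(cv2.minAreaRect(c))+.5)/4-.5
        w=onz(im,b,z); print(b.round(1).tolist()); print(w.round(1).tolist(),w.mean(0).round(1),[np.linalg.norm(w[i]-w[i-1]).round(1) for i in range(4)])
        L=max([(np.linalg.norm(w[i]-w[i-1]),i) for i in range(4)])[1]; d=w[L]-w[L-1]; print("yaw",np.degrees(np.arctan2(d[1],d[0])))
for sat in (55,80,120): print("top",sat); run(t,sat,(222,170,357,217),36)
E
```

```text
top 55
[[235.3000030517578, 197.89999389648438], [289.1000061035156, 187.10000610351562], [292.20001220703125, 202.60000610351562], [238.39999389648438, 213.39999389648438]]
[[579.7, 79.2, 36.0], [613.1, -73.0, 36.0], [568.9, -82.5, 36.0], [535.7, 69.2, 36.0]] [574.4  -1.8  36. ] [np.float64(45.1), np.float64(155.9), np.float64(45.2), np.float64(155.3)]
yaw -77.6106089730108
[[300.29998779296875, 185.5], [345.0, 176.60000610351562], [347.8999938964844, 191.0], [303.1000061035156, 199.89999389648438]]
[[618.3, -104.8, 36.0], [646.4, -232.5, 36.0], [605.1, -240.8, 36.0], [577.2, -113.5, 36.0]] [ 611.7 -172.9   36. ] [np.float64(42.0), np.float64(130.8), np.float64(42.2), np.float64(130.3)]
yaw -77.55598383621194
top 80
[[235.5, 198.0], [288.79998779296875, 187.3000030517578], [291.8999938964844, 202.60000610351562], [238.5, 213.3000030517578]]
[[579.4, 78.7, 36.0], [612.5, -72.3, 36.0], [568.9, -81.7, 36.0], [535.9, 68.8, 36.0]] [574.2  -1.6  36. ] [np.float64(44.6), np.float64(154.6), np.float64(44.6), np.float64(154.1)]
yaw -77.61098049464812
top 120
[[236.0, 198.3000030517578], [288.3999938964844, 187.8000030517578], [291.3999938964844, 202.60000610351562], [239.0, 213.10000610351562]]
[[578.6, 77.1, 36.0], [611.1, -71.2, 36.0], [569.0, -80.2, 36.0], [536.6, 67.6, 36.0]] [573.8  -1.7  36. ] [np.float64(43.0), np.float64(151.8), np.float64(43.1), np.float64(151.3)]
yaw -77.61177633333148
```

```bash
python3 - <<'E'
from h import *
import pickle
t,s=pickle.load(open("im0.pkl","rb"))
for n,p,z in [("left end top corners",[[517,472],[552,437]],36),("short bar top 4",[[345,271],[385,245],[527,318],[490,354]],36),("case floor bottom corners",[[65,370],[715,352],[447,590]],0),("mould",[[512,510]],6),("mould right top",[[648,380]],24)]:
    print(n, onz(s,np.array(p)/4.4+[180,160],z).round(1).tolist())
# predicted rim for hypotheses, overlay
for (cx,cy,tag) in [(548,-91,'a'),(556,-90,'b')]:
    R=np.array([[np.cos(.2165),-np.sin(.2165)],[np.sin(.2165),np.cos(.2165)]])
    q=np.array([[161,181],[161,-181],[-161,-181],[-161,181]])@R.T+[cx,cy]
    print(tag,"top",proj(t,np.c_[q,[146]*4]).round(1).tolist(),"scene",proj(s,np.c_[q,[146]*4]).round(1).tolist())
    print(tag,"base top",proj(t,np.c_[q,[0]*4]).round(1).tolist(),"scene",proj(s,np.c_[q,[0]*4]).round(1).tolist())
E
```

```text
left end top corners [[583.8, 84.3, 36.0], [542.7, 72.8, 36.0]]
short bar top 4 [[543.0, -162.6, 36.0], [499.1, -170.3, 36.0], [471.7, -35.5, 36.0], [519.4, -20.5, 36.0]]
case floor bottom corners [[749.8, -230.2, -0.0], [356.8, 48.4, 0.0], [665.3, 112.4, 0.0]]
mould [[588.9, 86.8, 6.0]]
mould right top [[439.6, 60.1, 24.0]]
a top [[216.5, 159.7], [350.7, 133.2], [377.2, 252.6], [239.6, 280.8]] scene [[284.0, 257.3], [191.0, 206.2], [260.3, 165.6], [348.8, 203.4]]
a base top [[223.4, 170.0], [343.7, 146.2], [367.2, 253.2], [244.2, 278.4]] scene [[283.1, 295.9], [195.8, 242.9], [260.8, 199.9], [344.1, 239.8]]
b top [[216.3, 156.7], [350.3, 130.3], [376.8, 249.5], [239.3, 277.6]] scene [[281.9, 258.7], [188.9, 207.2], [258.6, 166.4], [347.2, 204.4]]
b base top [[223.1, 167.3], [343.3, 143.5], [366.9, 250.5], [243.9, 275.6]] scene [[281.1, 297.4], [193.8, 244.1], [259.2, 200.8], [342.6, 241.0]]
```

```bash
cat >> h.py <<'E'
from scipy.spatial.transform import Rotation as Ro
YAW=np.radians(12.4)
def Rt(lean_deg,yaw=YAW):  # lean<0: body leans to case +y
    return Ro.from_euler('xyz',[-np.pi/2,0,yaw])*Ro.from_rotvec([np.radians(lean_deg),0,0])
def togo(pos,lean,s=None,yaw=YAW):
    s=s or read_state(); R=Ro.from_euler('xyz',s["tool_rot"]); 
    d=R.inv().apply(np.array(pos)-s["eef_pos"]); r=(R.inv()*Rt(lean,yaw)).as_rotvec()
    print("t",round(s["clock"],2),"pos",s["eef_pos"].round(1),"rot",s["tool_rot"].round(3),"F",s["force"].round(1),"w",round(s["width"],1)); print("shift",d.round(1),"turn",r.round(3))
E
python3 - <<'E'
from h import *
togo([575,-5,260],0)
w=get_image("wrist"); M=w["camera_from_world"]; R=Ro.from_euler('xyz',read_state()["tool_rot"])
c=-M[:3,:3].T@M[:3,3]; print("cam in tool",R.inv().apply(c-read_state()["eef_pos"]),"axes",R.inv().apply(M[:3,:3]).round(2))
E
```

```text
t 0.25 pos [ 199.9 -618.2  241.9] rot [-1.571e+00  1.000e-03 -1.258e+00] F [-0.8  0.1 -0.1] w 85.2
shift [-468.1  -17.7  545.5] turn [-1.000e-03 -1.474e+00 -1.000e-03]
cam in tool [   0.54891915 -132.06040206   65.77064788] axes [[ 1.   -0.    0.  ]
 [-0.   -0.26 -0.96]
 [ 0.    0.96 -0.26]]
```

```bash
python3 -m jog '[{"x":-160,"y":-18,"z":185,"ay":-0.5},{"x":-160,"y":-18,"z":185,"ay":-0.5},{"x":-160,"y":-18,"z":185,"ay":-0.5},{"x":-160,"y":-18,"z":185,"ay":-0.5},{"x":-160,"y":-18,"z":185,"ay":-0.5}]'; python3 -c "
from h import *
togo([575,-5,260],0)"
```

```text
t 0.3 pos [ 200.  -618.3  242. ] rot [-1.571e+00  1.000e-03 -1.258e+00] F [-0.1 -0.8  0.5] w 85.5
shift [-468.1  -17.7  545.5] turn [-1.000e-03 -1.474e+00 -0.000e+00]$[0]: bad value
```

```bash
python3 -m jog '[{"x":-160,"y":-18,"z":185,"ax":0,"ay":-0.5,"az":0,"grip":85},{"x":-160,"y":-18,"z":185,"ax":0,"ay":-0.5,"az":0,"grip":85},{"x":-160,"y":-18,"z":185,"ax":0,"ay":-0.5,"az":0,"grip":85},{"x":-160,"y":-18,"z":185,"ax":0,"ay":-0.5,"az":0,"grip":85},{"x":-160,"y":-18,"z":185,"ax":0,"ay":-0.5,"az":0,"grip":85}]'; python3 -c "
from h import *
togo([575,-5,260],0)"
```

```text
clock: 0.8
eef_pos: [327.9, -407.1, 260.7]
tool_rot: [-1.57, -0.0, -0.756]
force: [1.7, -0.7, -0.1]
width: 85.2
t 0.8 pos [ 327.9 -407.1  260.7] rot [-1.57  -0.    -0.756] F [ 1.7 -0.7 -0.1] w 85.2
shift [-96.2   0.9 462. ] turn [-0.    -0.973  0.001]
```

```bash
python3 -m jog '[{"x":-50,"y":0,"z":240,"ax":0,"ay":-0.5,"az":0,"grip":85},{"x":-50,"y":0,"z":240,"ax":0,"ay":-0.5,"az":0,"grip":85},{"x":-50,"y":0,"z":240,"ax":0,"ay":-0.5,"az":0,"grip":85},{"x":-50,"y":0,"z":240,"ax":0,"ay":-0.5,"az":0,"grip":85},{"x":-50,"y":0,"z":240,"ax":0,"ay":-0.5,"az":0,"grip":85}]'; python3 -c "
from h import *
togo([575,-5,260],0)"
```

```text
clock: 1.3
eef_pos: [456.6, -198.4, 260.6]
tool_rot: [-1.57, -0.001, -0.256]
force: [0.1, -0.2, 0.3]
width: 85.1
t 1.3 pos [ 456.6 -198.4  260.6] rot [-1.57e+00 -1.00e-03 -2.56e-01] F [ 0.1 -0.2  0.3] w 85.1
shift [ 65.5   0.8 217.1] turn [-0.    -0.473  0.001]
```

```bash
python3 -m jog '[{"x":66,"y":0,"z":217,"ax":0,"ay":-0.473,"az":0,"grip":85},{"x":66,"y":0,"z":217,"ax":0,"ay":-0.473,"az":0,"grip":85},{"x":66,"y":0,"z":217,"ax":0,"ay":-0.473,"az":0,"grip":85},{"x":66,"y":0,"z":217,"ax":0,"ay":-0.473,"az":0,"grip":85},{"x":66,"y":0,"z":217,"ax":0,"ay":-0.473,"az":0,"grip":85}]'; python3 -c "
from h import *
togo([575,-5,260],0)
w=get_image('wrist');import pickle;pickle.dump(w,open('w1.pkl','wb'));cv2.imwrite('pics/w1.png',w['color'][:,:,::-1])"
```

```text
clock: 1.8
eef_pos: [576.5, -2.6, 260.6]
tool_rot: [-1.568, -0.002, 0.22]
force: [0.1, 0.2, 0.1]
width: 84.9
t 1.8 pos [576.5  -2.6 260.6] rot [-1.568 -0.002  0.22 ] F [0.1 0.2 0.1] w 84.9
shift [-2.   0.6 -2. ] turn [-0.003  0.004  0.002]
```

View pics/w1.png

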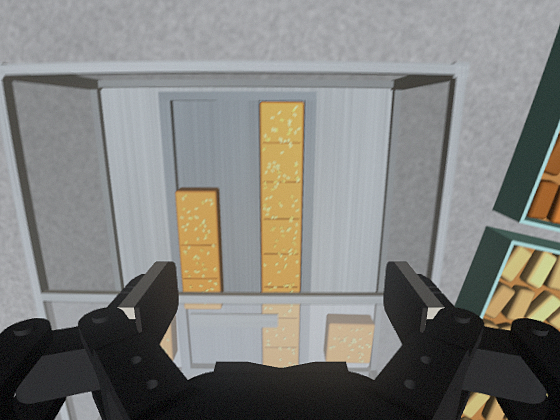

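```bash
cat > m1.py <<'E'
from h import *
import pickle
w=pickle.load(open('w1.pkl','rb'))
hsv=cv2.cvtColor(w["color"],cv2.COLOR_RGB2HSV)
m=cv2.inRange(hsv,(8,70,90),(32,255,255)); m[:90]=0;m[290:]=0;m[:,:245]=0;m[:,320:]=0
m=cv2.morphologyEx(m,cv2.MORPH_CLOSE,np.ones((9,9)))
rows=range(120,280,4); L=[];R=[]
for r in rows:
    xs=np.where(m[r])[0]; L.append([xs.min()-.5,r]); R.append([xs.max()+.5,r])
L=onz(w,L,36);R=onz(w,R,36)
for n,e in (("L",L),("R",R)):
    p=np.polyfit(e[:,1],e[:,0],1); res=e[:,0]-np.polyval(p,e[:,1]); print(n,"yaw",-np.degrees(np.arctan(p[0])),"x at y=0",p[1],res.std())
top=np.array([[x,np.where(m[:,x])[0].min()-.5] for x in range(266,300,3)]); T=onz(w,top,36); print("end",T.mean(0),)
mid=(L+R)/2; p=np.polyfit(mid[:,1],mid[:,0],1); print("mid x at y: -30,0,74",np.polyval(p,[-30,0,74]),"width",np.hypot(1,p[0])**-1*np.abs(np.polyval(np.polyfit(R[:,1],R[:,0],1),0)-np.polyval(np.polyfit(L[:,1],L[:,0],1),0)))
# cover edge & rim
rim=onz(w,[[5,72],[462,68],[45,299],[435,298]],146); print("rim",rim.round(1).tolist())
E
python3 m1.py
```

```text
L yaw 12.25372630389413 x at y=0 553.4163084607324 0.26974822775019064
R yaw 12.315642877538945 x at y=0 598.4947438952336 0.2959824889704091
end [561.11700247  72.50794624  36.        ]
mid x at y: -30,0,74 [582.48548762 575.95273824 559.8386231 ] width 44.04622330490663
rim [[371.0, 49.0, 146.0], [673.8, 117.7, 146.0], [407.0, -119.8, 146.0], [712.5, -49.9, 146.0]]
```

```bash
sed -i 's/np.radians(12.4)/np.radians(12.3)/' h.py; python3 -c "
from h import *
togo([581.6,-25.8,150],-8)
togo([581.6,-25.8,80],-8)"
```

```text
t 1.85 pos [578.1   1.2 260.7] rot [-1.566 -0.005  0.223] F [2.7 4.1 1.1] w 84.9
shift [ -3.1 110.5 -27.7] turn [-0.145  0.008  0.006]
t 1.85 pos [578.1   1.2 260.7] rot [-1.566 -0.005  0.223] F [2.7 4.1 1.1] w 84.9
shift [ -3.5 180.5 -28.1] turn [-0.145  0.008  0.006]
```

```bash
python3 -m jog '[{"x":-3,"y":20,"z":-24,"ax":-0.07,"ay":0.008,"az":0,"grip":85},{"x":-3,"y":60,"z":-24,"ax":-0.14,"ay":0.008,"az":0,"grip":85},{"x":-3,"y":105,"z":-24,"ax":-0.14,"ay":0.008,"az":0,"grip":85},{"x":-3,"y":105,"z":-24,"ax":-0.14,"ay":0.008,"az":0,"grip":85},{"x":-3,"y":105,"z":-24,"ax":-0.14,"ay":0.008,"az":0,"grip":85}]'; python3 -c "
from h import *
togo([581.6,-25.8,150],-8)
w=get_image('wrist');import pickle;pickle.dump(w,open('w1.pkl','wb'));cv2.imwrite('pics/w2.png',w['color'][:,:,::-1])
togo([581.6,-25.8,150],-8)"
```

```text
clock: 2.35
eef_pos: [576.9, -32.2, 155.6]
tool_rot: [-1.711, 0.001, 0.207]
force: [0.9, -1.1, 0.4]
width: 85.5
t 2.35 pos [576.9 -32.2 155.6] rot [-1.711e+00  1.000e-03  2.070e-01] F [ 0.9 -1.1  0.4] w 85.5
shift [6.  4.8 6. ] turn [ 0.    -0.008 -0.002]
t 2.4 pos [578.  -32.2 156.9] rot [-1.711 -0.003  0.206] F [-0.1 -0.   0.4] w 85.0
shift [4.8 6.1 6.4] turn [ 0.001 -0.009  0.001]
```

View pics/w2.png

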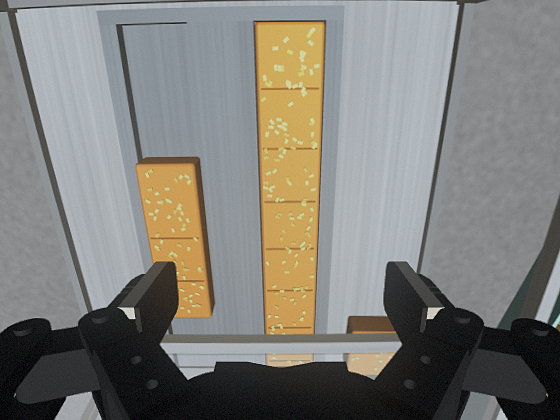

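```bash
sed -e 's/m\[:90\]=0;m\[290:\]=0;m\[:,:245\]=0;m\[:,320:\]=0/m[:10]=0;m[315:]=0;m[:,:235]=0;m[:,340:]=0/' -e 's/range(120,280,4)/range(60,300,4)/' m1.py > m2.py; sed -i 's/rim=onz.*/rim=onz(w,[[250,338],[300,338]],146);print(rim)/' m2.py; python3 m2.py
```

```text
L yaw 12.381625004729123 x at y=0 552.8677607385674 0.21209720432896628
R yaw 12.347791730278809 x at y=0 597.5862944586729 0.21556673720339886
end [555.31853981  70.43481866  36.        ]
mid x at y: -30,0,74 [581.80497102 575.22835957 559.00605133] width 43.681242597295544
[[569.66043439 -76.77989483 146.        ]
 [593.63894    -71.73309448 146.        ]]
```

```bash
python3 -c "
from h import *
togo([580.8,-25.8,60],-8)"
```

```text
t 2.4 pos [578.  -32.2 156.9] rot [-1.711 -0.003  0.206] F [-0.1 -0.   0.4] w 85.0
shift [ 3.8 95.1 19.2] turn [ 0.001 -0.009  0.001]
```

```bash
python3 -m jog '[{"x":4,"y":10,"z":7,"ax":0,"ay":-0.009,"az":0,"grip":85},{"x":4,"y":40,"z":11,"ax":0,"ay":-0.009,"az":0,"grip":85},{"x":4,"y":75,"z":16,"ax":0,"ay":-0.009,"az":0,"grip":85},{"x":4,"y":95,"z":19,"ax":0,"ay":-0.009,"az":0,"grip":85},{"x":4,"y":95,"z":19,"ax":0,"ay":-0.009,"az":0,"grip":85}]'; python3 -c "
from h import *
togo([580.8,-25.8,38.5],-8)
w=get_image('wrist');import pickle;pickle.dump(w,open('w1.pkl','wb'));cv2.imwrite('pics/w3.png',w['color'][:,:,::-1])
s=get_image('scene');cv2.imwrite('pics/s3.png',cv2.resize(s['color'][100:300,150:390][:,:,::-1],None,fx=3,fy=3))
togo([580.8,-25.8,38.5],-8)"
```

```text
clock: 2.9
eef_pos: [579.0, -25.3, 57.1]
tool_rot: [-1.71, 0.003, 0.216]
force: [-0.6, -0.3, 0.1]
width: 84.9
t 2.9 pos [579.  -25.3  57.1] rot [-1.71   0.003  0.216] F [-0.6 -0.3  0.1] w 84.9
shift [ 1.7 18.6  1.8] turn [-0.     0.002 -0.003]
t 3.0 pos [580.8 -25.2  59.6] rot [-1.711e+00 -1.000e-03  2.160e-01] F [ 0.7 -0.6 -0.2] w 85.1
shift [-0.2 21.   2.4] turn [0.    0.001 0.001]
```

View pics/w3.png

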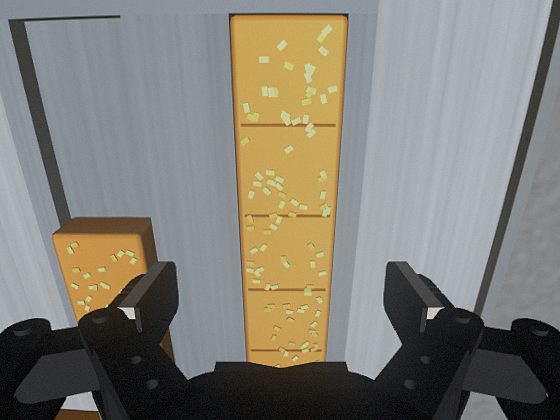

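View pics/s3.png

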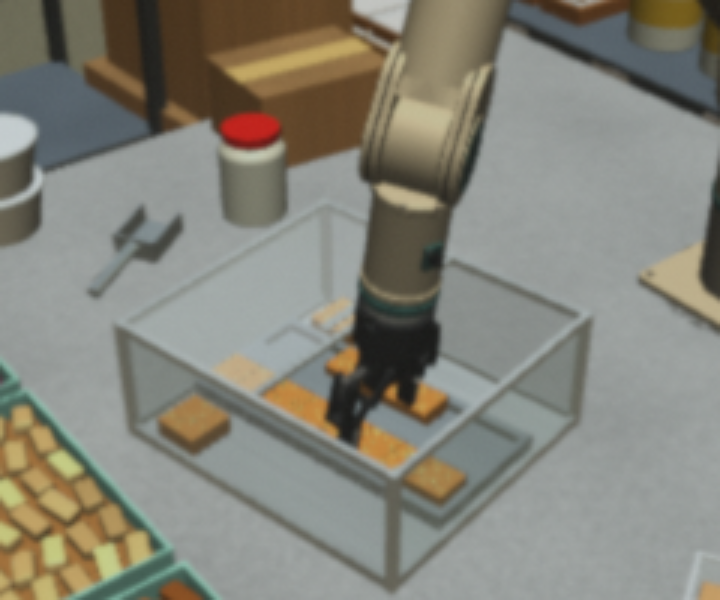

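```bash
cat > m3.py <<'E'
from h import *
import pickle
w=pickle.load(open('w1.pkl','rb'))
M=w["camera_from_world"]; c=-M[:3,:3].T@M[:3,3]
A=np.array([[1,0,0],[0,-.2649,-.9643],[0,.9643,-.2649]])  # approx
hsv=cv2.cvtColor(w["color"],cv2.COLOR_RGB2HSV)
m=cv2.inRange(hsv,(5,90,120),(32,255,255)); m[:20]=0;m[355:]=0;m[:,:215]=0;m[:,365:]=0
m=cv2.morphologyEx(m,cv2.MORPH_CLOSE,np.ones((13,13)))
L=[];R=[]
for r in range(40,340,5):
    xs=np.where(m[r])[0]; L.append([xs.min()-.5,r]); R.append([xs.max()+.5,r])
L=onz(w,L,36);R=onz(w,R,36);mid=(L+R)/2
p=np.polyfit(mid[:,1],mid[:,0],1); print("yaw",-np.degrees(np.arctan(p[0])),"x at -25",np.polyval(p,-25),np.linalg.norm(L-R,axis=1).mean())
tx=M[0,:3]; print("cam x axis",tx, "yaw",np.degrees(np.arctan2(tx[1],tx[0])))
g=np.array([np.polyval(p,-28),-28,36]); print("bar centre at grip, in cam x:",tx@(g-c)," (tool centre at cam x ~ -0.55 nominal, +0.4 by fingers)")
E
python3 m3.py
```

```text
yaw 12.373141009909846 x at -25 580.5405468152157 43.15509012832679
cam x axis [ 0.97671239  0.21453816 -0.00250481] yaw 12.388473285367919
bar centre at grip, in cam x: 2.902970748101501  (tool centre at cam x ~ -0.55 nominal, +0.4 by fingers)
```

```bash
python3 -c "
from h import *
import pickle
w=get_image('wrist');pickle.dump(w,open('w1.pkl','wb'))
for i in range(2): togo([580.8,-25.8,38.5],-8)
M=w['camera_from_world'];print(-M[:3,:3].T@M[:3,3])
"; python3 m3.py
```

```text
t 3.05 pos [581.3 -25.3  60.2] rot [-1.711 -0.002  0.216] F [0.8 0.4 0.9] w 84.9
shift [-0.6 21.6  2.6] turn [0.001 0.001 0.003]
t 3.05 pos [581.3 -25.3  60.2] rot [-1.711 -0.002  0.216] F [0.8 0.4 0.9] w 84.9
shift [-0.6 21.6  2.6] turn [0.001 0.001 0.003]
[561.37829224  56.66916029 181.17828709]
yaw 12.338428363959402 x at -25 580.3957705795093 43.07072975408388
cam x axis [0.97674323 0.21440251 0.00205552] yaw 12.380502532125302
bar centre at grip, in cam x: 0.7644483617034464  (tool centre at cam x ~ -0.55 nominal, +0.4 by fingers)
```

```bash
python3 -m jog '[{"x":0,"y":6,"z":1,"ax":0,"ay":0,"az":0,"grip":64},{"x":0,"y":14,"z":2,"ax":0,"ay":0,"az":0,"grip":64},{"x":0,"y":20,"z":3,"ax":0,"ay":0,"az":0,"grip":64},{"x":0,"y":20.5,"z":3,"ax":0,"ay":0,"az":0,"grip":64},{"x":0,"y":20.5,"z":3,"ax":0,"ay":0,"az":0,"grip":64}]'; python3 -c "
from h import *
togo([580.8,-25.8,38.5],-8)
w=get_image('wrist');import pickle;pickle.dump(w,open('w1.pkl','wb'));cv2.imwrite('pics/w4.png',w['color'][:,:,::-1])
togo([580.8,-25.8,38.5],-8)"
```

```text
clock: 3.55
eef_pos: [579.5, -25.4, 37.6]
tool_rot: [-1.711, 0.001, 0.216]
force: [-0.3, -0.0, 0.2]
width: 63.8
t 3.55 pos [579.5 -25.4  37.6] rot [-1.711e+00  1.000e-03  2.160e-01] F [-0.3 -0.   0.2] w 63.8
shift [ 1.2 -0.8 -0.8] turn [ 0.     0.002 -0.001]
t 3.6 pos [579.7 -25.3  37.8] rot [-1.711e+00  1.000e-03  2.160e-01] F [-0.3 -0.1 -0.3] w 64.2
shift [ 1.  -0.6 -0.8] turn [ 0.     0.001 -0.001]
```

View pics/w4.png

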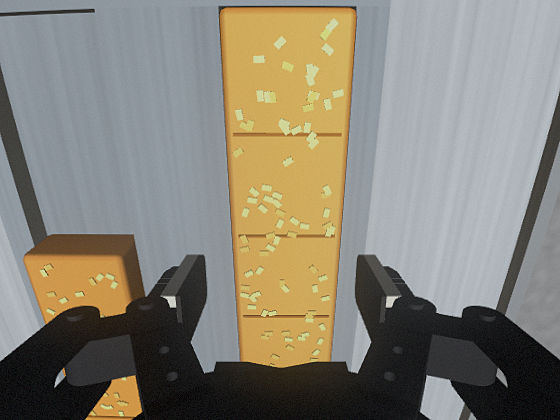

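```bash
python3 -m jog '[{"x":0.8,"y":0,"z":0,"ax":0,"ay":0,"az":0,"grip":56},{"x":0.8,"y":0,"z":0,"ax":0,"ay":0,"az":0,"grip":56},{"x":0.8,"y":0,"z":0,"ax":0,"ay":0,"az":0,"grip":56}]'; python3 -c "
from h import *
togo([580.8,-25.8,38.5],-8)
w=get_image('wrist');import pickle;pickle.dump(w,open('w1.pkl','wb'));cv2.imwrite('pics/w5.png',w['color'][:,:,::-1])
togo([580.8,-25.8,38.5],-8)"; python3 m3.py
```

```text
clock: 3.9
eef_pos: [580.6, -25.2, 38.0]
tool_rot: [-1.711, 0.0, 0.216]
force: [0.3, -0.4, -0.4]
width: 56.1
t 3.9 pos [580.6 -25.2  38. ] rot [-1.711  0.     0.216] F [ 0.3 -0.4 -0.4] w 56.1
shift [ 0.  -0.4 -0.7] turn [ 0.     0.001 -0.   ]
t 3.95 pos [580.6 -25.2  38. ] rot [-1.711  0.     0.216] F [-0.1 -0.6 -0.1] w 55.9
shift [ 0.1 -0.4 -0.7] turn [ 0.     0.001 -0.   ]
yaw 12.368362775112027 x at -25 580.3882984922908 43.0428398535215
cam x axis [9.76769597e-01 2.14291803e-01 4.22035250e-04] yaw 12.37398341319118
bar centre at grip, in cam x: 1.0229977718539591  (tool centre at cam x ~ -0.55 nominal, +0.4 by fingers)
```

View pics/w5.png

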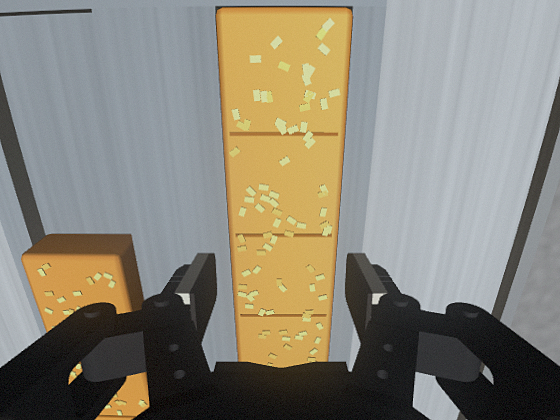

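```bash
python3 -m jog '[{"x":0.9,"y":0,"z":0,"ax":0,"ay":0,"az":0,"grip":50},{"x":0.9,"y":0,"z":0,"ax":0,"ay":0,"az":0,"grip":38},{"x":0.9,"y":0,"z":0,"ax":0,"ay":0,"az":0,"grip":38},{"x":0.9,"y":0,"z":0,"ax":0,"ay":0,"az":0,"grip":38},{"x":0.9,"y":0,"z":0,"ax":0,"ay":0,"az":0,"grip":38}]'; python3 -c "
from h import *
togo([580.8,-25.8,38.5],-8)
w=get_image('wrist');cv2.imwrite('pics/w6.png',w['color'][:,:,::-1])"
```

```text
clock: 4.45
eef_pos: [581.7, -24.9, 38.4]
tool_rot: [-1.711, -0.0, 0.216]
force: [-0.5, 0.9, 5.8]
width: 41.9
t 4.45 pos [581.7 -24.9  38.4] rot [-1.711 -0.     0.216] F [-0.5  0.9  5.8] w 41.9
shift [-1.1  0.  -0.7] turn [0.001 0.001 0.   ]
```

View pics/w6.png

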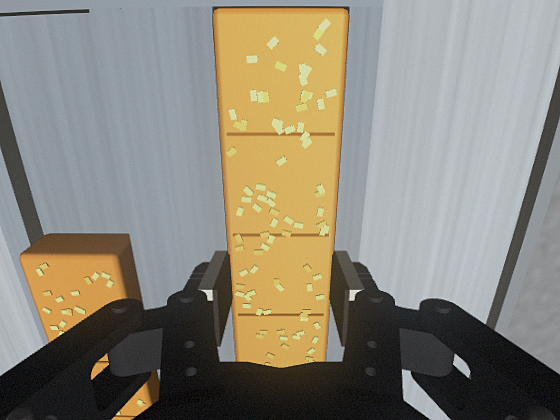

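```bash
python3 -m jog '[{"x":0,"y":-2,"z":-0.3,"ax":0,"ay":0,"az":0,"grip":36},{"x":0,"y":-5,"z":-0.7,"ax":0,"ay":0,"az":0,"grip":36},{"x":0,"y":-9,"z":-1.3,"ax":0,"ay":0,"az":0,"grip":36},{"x":0,"y":-13,"z":-1.8,"ax":0,"ay":0,"az":0,"grip":36},{"x":0,"y":-13,"z":-1.8,"ax":0,"ay":0,"az":0,"grip":36}]'; python3 -c "
from h import *
import pickle
togo([581.6,-25.8,52],-8)
w=get_image('wrist');pickle.dump(w,open('w1.pkl','wb'));cv2.imwrite('pics/w7.png',w['color'][:,:,::-1])
s=get_image('scene');cv2.imwrite('pics/s7.png',cv2.resize(s['color'][160:310,170:370][:,:,::-1],None,fx=4,fy=4,interpolation=2))
t=get_image('top');cv2.imwrite('pics/t7.png',cv2.resize(t['color'][110:290,200:400][:,:,::-1],None,fx=3.3,fy=3.3,interpolation=2))
togo([581.6,-25.8,52],-8)"
```

```text
clock: 5.0
eef_pos: [581.7, -25.0, 51.6]
tool_rot: [-1.711, -0.0, 0.216]
force: [-0.0, 0.3, -2.2]
width: 41.6
t 5.0 pos [581.7 -25.   51.6] rot [-1.711 -0.     0.216] F [-0.   0.3 -2.2] w 41.6
shift [-0.3 -0.3 -0.8] turn [0.    0.001 0.   ]
t 5.15 pos [581.3 -25.   51. ] rot [-1.711e+00  1.000e-03  2.160e-01] F [ 0.2  0.8 -2.6] w 41.9
shift [ 0.1 -0.9 -1. ] turn [ 0.     0.001 -0.001]
```

View pics/w7.png

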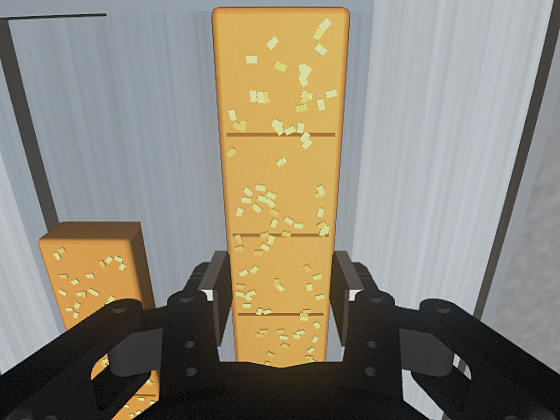

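View pics/s7.png

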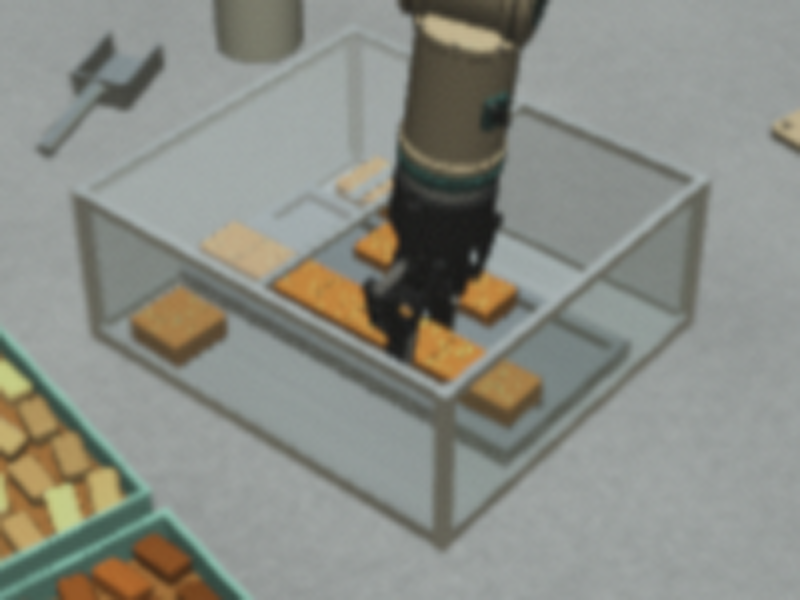

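View pics/t7.png

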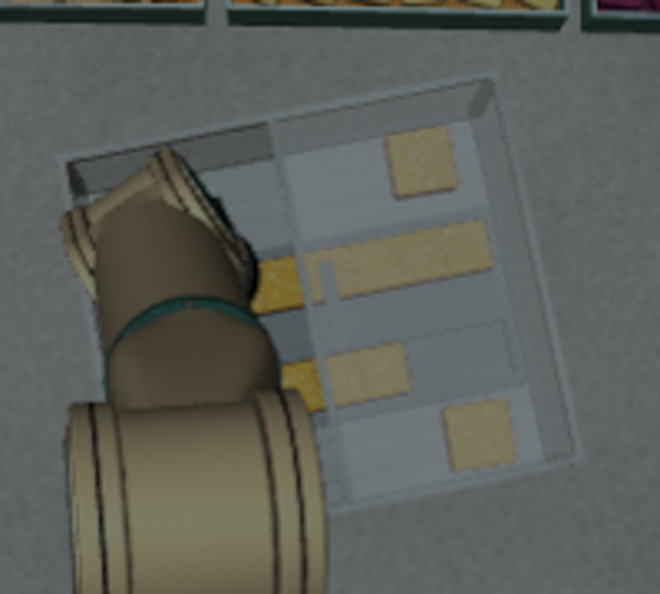

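```bash
cat > plan.py <<'E'
from h import *
BC=np.array([594.3,-84.0]); ex=np.array([np.cos(YAW),np.sin(YAW)]); ey=np.array([-np.sin(YAW),np.cos(YAW)])
TB=np.array([60.4,24.4]); X0=0.0
def T0():
    p=np.array([581.5,-25.0])-BC; return p@ex
XO=T0()
def wp(th,yL,zr):
    """th bar tilt deg; yL underside left corner case-y; zr underside right end z -> TCP case (y,z) , lean"""
    t=np.radians(th); c,s=np.cos(t),np.sin(t)
    right=np.array([yL-320*c,zr]); y,z=right+(160+TB[0])*np.array([c,s])+TB[1]*np.array([-s,c])
    xy=BC+XO*ex+y*ey
    # clearances
    cov=np.array([10.,140.])-right; top_cl=(cov@np.array([-s,c]))-22   # perp dist cover corner above top face
    wall=np.array([178.,146.])-right; wl=-(wall@np.array([-s,c]))
    l=np.radians(-8+th); up=np.array([-np.sin(l),np.cos(l)]); lat=np.array([np.cos(l),np.sin(l)])
    g=np.array([y,z])+62*up; corner=g-43*lat
    fing=np.array([y,z])+20*up-20*lat
    return np.r_[xy,z],-8+th,dict(top=round(top_cl,1),wall=round(wl,1),right=right.round(0).tolist(),left=(right+320*np.array([c,s])).round(0).tolist(),bodycorner=corner.round(0).tolist(),finger=fing.round(0).tolist(),tcp=[round(y),round(z)])
def rows(wps,ref=None):
    s=read_state()
    if ref is None: p0=s["eef_pos"];R0=Ro.from_euler('xyz',s["tool_rot"])
    else: a=wp(*ref); p0=a[0]; R0=Rt(a[1])
    print("t",s["clock"],"pos",s["eef_pos"].round(1),"rot",s["tool_rot"].round(3),"F",s["force"].round(1),"w",round(s["width"],1))
    for w in wps:
        p,l,d=wp(*w); print(w,"shift",R0.inv().apply(p-p0).round(1),"turn",(R0.inv()*Rt(l)).as_rotvec().round(3),d)
E
python3 - <<'E'
from plan import *
rows([(0,160,34),(3,160,34),(6,160,34),(10,160,34),(10,160,34),(14,161,34),(18,162,34),(24,163,34),(24,250,34+87*.445),(24,340,34+177*.445)])
E
```

```text
t 5.15 pos [581.3 -25.   51. ] rot [-1.711e+00  1.000e-03  2.160e-01] F [ 0.2  0.8 -2.6] w 41.9
(0, 160, 34) shift [ 0.2 -7.3 -1.1] turn [ 0.     0.001 -0.001] {'top': np.float64(84.0), 'wall': np.float64(-112.0), 'right': [-160.0, 34.0], 'left': [160.0, 34.0], 'bodycorner': [26.0, 126.0], 'finger': [43.0, 81.0], 'tcp': [60, 58]}
(3, 160, 34) shift [  0.2 -18.6  -3.8] turn [ 0.053  0.001 -0.001] {'top': np.float64(75.0), 'wall': np.float64(-94.2), 'right': [-160.0, 34.0], 'left': [160.0, 51.0], 'bodycorner': [22.0, 135.0], 'finger': [41.0, 92.0], 'tcp': [59, 70]}
(6, 160, 34) shift [  0.2 -29.7  -6.2] turn [ 0.105  0.001 -0.001] {'top': np.float64(65.8), 'wall': np.float64(-76.2), 'right': [-158.0, 34.0], 'left': [160.0, 67.0], 'bodycorner': [18.0, 145.0], 'finger': [39.0, 102.0], 'tcp': [58, 81]}
(10, 160, 34) shift [  0.2 -44.5  -9. ] turn [ 0.175  0.001 -0.001] {'top': np.float64(53.7), 'wall': np.float64(-52.4), 'right': [-155.0, 34.0], 'left': [160.0, 90.0], 'bodycorner': [13.0, 157.0], 'finger': [37.0, 116.0], 'tcp': [58, 96]}
(10, 160, 34) shift [  0.2 -44.5  -9. ] turn [ 0.17
[... 709 characters left out ...]
 turn [ 0.419  0.001 -0.001] {'top': np.float64(18.2), 'wall': np.float64(22.7), 'right': [-129.0, 34.0], 'left': [163.0, 164.0], 'bodycorner': [4.0, 194.0], 'finger': [37.0, 160.0], 'tcp': [62, 146]}
(24, 250, 72.715) shift [   0.2 -144.7   69.2] turn [ 0.419  0.001 -0.001] {'top': np.float64(18.2), 'wall': np.float64(22.7), 'right': [-42.0, 73.0], 'left': [250.0, 203.0], 'bodycorner': [91.0, 232.0], 'finger': [124.0, 198.0], 'tcp': [149, 185]}
(24, 340, 112.765) shift [   0.3 -196.9  152.7] turn [ 0.419  0.001 -0.001] {'top': np.float64(18.2), 'wall': np.float64(22.7), 'right': [48.0, 113.0], 'left': [340.0, 243.0], 'bodycorner': [181.0, 272.0], 'finger': [214.0, 238.0], 'tcp': [239, 225]}
```

```bash
python3 - <<'E'
from plan import *
rows([(0,160,40),(0,160,50),(0,160,60),(0,160,60),(4,161,54),(8,162,48),(12,163,42),(16,163,38),(20,163,36),(24,163,34)])
E
```

```text
t 5.15 pos [581.3 -25.   51. ] rot [-1.711e+00  1.000e-03  2.160e-01] F [ 0.2  0.8 -2.6] w 41.9
(0, 160, 40) shift [  0.2 -13.3  -1.9] turn [ 0.     0.001 -0.001] {'top': np.float64(78.0), 'wall': np.float64(-106.0), 'right': [-160.0, 40.0], 'left': [160.0, 40.0], 'bodycorner': [26.0, 132.0], 'finger': [43.0, 87.0], 'tcp': [60, 64]}
(0, 160, 50) shift [  0.2 -23.2  -3.3] turn [ 0.     0.001 -0.001] {'top': np.float64(68.0), 'wall': np.float64(-96.0), 'right': [-160.0, 50.0], 'left': [160.0, 50.0], 'bodycorner': [26.0, 142.0], 'finger': [43.0, 97.0], 'tcp': [60, 74]}
(0, 160, 60) shift [  0.2 -33.1  -4.7] turn [ 0.     0.001 -0.001] {'top': np.float64(58.0), 'wall': np.float64(-86.0), 'right': [-160.0, 60.0], 'left': [160.0, 60.0], 'bodycorner': [26.0, 152.0], 'finger': [43.0, 107.0], 'tcp': [60, 84]}
(0, 160, 60) shift [  0.2 -33.1  -4.7] turn [ 0.     0.001 -0.001] {'top': np.float64(58.0), 'wall': np.float64(-86.0), 'right': [-160.0, 60.0], 'left': [160.0, 60.0], 'bodycorner': [26.0, 152.0], 'finger': [43.0, 107.0], 'tcp': [60, 84]}
(4, 161, 54) shift [  0.2 -42.2  -6.4] turn [ 0.0
[... 691 characters left out ...]
 [  0.2 -70.5  -9.8] turn [ 0.28   0.001 -0.001] {'top': np.float64(33.4), 'wall': np.float64(-14.9), 'right': [-145.0, 38.0], 'left': [163.0, 126.0], 'bodycorner': [9.0, 178.0], 'finger': [38.0, 139.0], 'tcp': [61, 122]}
(20, 163, 36) shift [  0.1 -82.6 -11. ] turn [ 0.349  0.001 -0.001] {'top': np.float64(25.2), 'wall': np.float64(4.6), 'right': [-138.0, 36.0], 'left': [163.0, 145.0], 'bodycorner': [6.0, 186.0], 'finger': [37.0, 150.0], 'tcp': [61, 134]}
(24, 163, 34) shift [  0.1 -94.3 -11.6] turn [ 0.419  0.001 -0.001] {'top': np.float64(18.2), 'wall': np.float64(22.7), 'right': [-129.0, 34.0], 'left': [163.0, 164.0], 'bodycorner': [4.0, 194.0], 'finger': [37.0, 160.0], 'tcp': [62, 146]}
```

```bash
python3 -m jog '[{"x":0.2,"y":-7,"z":-1,"ax":0,"ay":0,"az":0,"grip":36},{"x":0.2,"y":-15,"z":-2.2,"ax":0,"ay":0,"az":0,"grip":36},{"x":0.2,"y":-24,"z":-3.4,"ax":0,"ay":0,"az":0,"grip":36},{"x":0.2,"y":-31,"z":-4.5,"ax":0,"ay":0,"az":0,"grip":36},{"x":0.2,"y":-34,"z":-4.8,"ax":0,"ay":0,"az":0,"grip":36}]'; python3 - <<'E'
from plan import *
rows([(0,160,60)])
w=get_image('wrist');cv2.imwrite('pics/w8.png',w['color'][:,:,::-1])
rows([(0,160,60),(2,160.5,57),(6,161,51),(10,162,45),(14,163,40),(17,163,37.5)])
E
```

```text
clock: 5.65
eef_pos: [582.2, -25.0, 86.7]
tool_rot: [-1.711, -0.001, 0.216]
force: [0.3, -0.6, -1.7]
width: 42.1
t 5.65 pos [582.2 -25.   86.7] rot [-1.711e+00 -1.000e-03  2.160e-01] F [ 0.3 -0.6 -1.7] w 42.1
(0, 160, 60) shift [-0.7  2.2  0.5] turn [0.001 0.001 0.001] {'top': np.float64(58.0), 'wall': np.float64(-86.0), 'right': [-160.0, 60.0], 'left': [160.0, 60.0], 'bodycorner': [26.0, 152.0], 'finger': [43.0, 107.0], 'tcp': [60, 84]}
t 5.7 pos [582.2 -24.9  86.7] rot [-1.711e+00 -1.000e-03  2.160e-01] F [-0.1 -1.  -1.5] w 41.7
(0, 160, 60) shift [-0.7  2.2  0.4] turn [0.001 0.001 0.001] {'top': np.float64(58.0), 'wall': np.float64(-86.0), 'right': [-160.0, 60.0], 'left': [160.0, 60.0], 'bodycorner': [26.0, 152.0], 'finger': [43.0, 107.0], 'tcp': [60, 84]}
(2, 160.5, 57) shift [-0.7 -2.4 -0.5] turn [0.036 0.001 0.001] {'top': np.float64(55.0), 'wall': np.float64(-77.2), 'right': [-159.0, 57.0], 'left': [160.0, 68.0], 'bodycorner': [24.0, 155.0], 'finger': [42.0, 111.0], 'tcp': [60, 89]}
(6, 161, 51) shift [ -0.7 -11.4  -2.5] turn [0.105 0.001 0.001] {'top': np.float64(49.0), 'wall
[... 157 characters left out ...]
ift [ -0.7 -20.3  -3.5] turn [0.175 0.001 0.001] {'top': np.float64(43.2), 'wall': np.float64(-42.0), 'right': [-153.0, 45.0], 'left': [162.0, 101.0], 'bodycorner': [15.0, 168.0], 'finger': [39.0, 127.0], 'tcp': [60, 107]}
(14, 163, 40) shift [ -0.7 -30.   -4.1] turn [0.245 0.001 0.001] {'top': np.float64(36.9), 'wall': np.float64(-24.1), 'right': [-147.0, 40.0], 'left': [163.0, 117.0], 'bodycorner': [11.0, 174.0], 'finger': [38.0, 135.0], 'tcp': [60, 117]}
(17, 163, 37.5) shift [ -0.7 -38.3  -5.1] turn [0.297 0.001 0.001] {'top': np.float64(31.3), 'wall': np.float64(-9.9), 'right': [-143.0, 38.0], 'left': [163.0, 131.0], 'bodycorner': [8.0, 180.0], 'finger': [38.0, 142.0], 'tcp': [61, 125]}
```

View pics/w8.png

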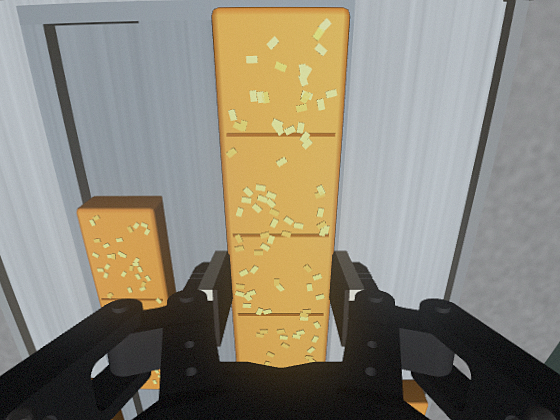

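```bash
python3 -m jog '[{"x":-0.3,"y":-2.4,"z":-0.5,"ax":0.035,"ay":0.001,"az":0,"grip":36},{"x":-0.3,"y":-11.4,"z":-2,"ax":0.105,"ay":0.001,"az":0,"grip":36},{"x":-0.3,"y":-20.3,"z":-3,"ax":0.175,"ay":0.001,"az":0,"grip":36},{"x":-0.3,"y":-30,"z":-4,"ax":0.245,"ay":0.001,"az":0,"grip":36},{"x":-0.3,"y":-38.3,"z":-5,"ax":0.297,"ay":0.001,"az":0,"grip":36}]'; python3 - <<'E'
from plan import *
w=get_image('wrist');cv2.imwrite('pics/w9.png',w['color'][:,:,::-1])
s=get_image('scene');cv2.imwrite('pics/s9.png',cv2.resize(s['color'][120:310,170:370][:,:,::-1],None,fx=3.1,fy=3.1,interpolation=2))
rows([(17,163,37.5),(20,163,36),(22,163,35),(24,163,34)])
E
```

```text
clock: 6.2
eef_pos: [581.2, -25.9, 124.3]
tool_rot: [-1.412, 0.001, 0.213]
force: [-0.4, -0.0, -3.9]
width: 42.1
t 6.3 pos [582.  -27.9 124.1] rot [-1.415 -0.     0.21 ] F [-0.5 -1.3 -1.8] w 42.0
(17, 163, 37.5) shift [ 0.1 -0.7  3.3] turn [ 0.001 -0.005  0.001] {'top': np.float64(31.3), 'wall': np.float64(-9.9), 'right': [-143.0, 38.0], 'left': [163.0, 131.0], 'bodycorner': [8.0, 180.0], 'finger': [38.0, 142.0], 'tcp': [61, 125]}
(20, 163, 36) shift [ 0.1 -9.5  5.1] turn [ 0.053 -0.005  0.001] {'top': np.float64(25.2), 'wall': np.float64(4.6), 'right': [-138.0, 36.0], 'left': [163.0, 145.0], 'bodycorner': [6.0, 186.0], 'finger': [37.0, 150.0], 'tcp': [61, 134]}
(22, 163, 35) shift [  0.1 -15.3   6.5] turn [ 0.088 -0.005  0.001] {'top': np.float64(21.5), 'wall': np.float64(13.8), 'right': [-134.0, 35.0], 'left': [163.0, 155.0], 'bodycorner': [5.0, 190.0], 'finger': [37.0, 155.0], 'tcp': [62, 140]}
(24, 163, 34) shift [  0.1 -20.9   7.9] turn [ 0.123 -0.005  0.001] {'top': np.float64(18.2), 'wall': np.float64(22.7), 'right': [-129.0, 34.0], 'left': [163.0, 164.0], 'bodycorner': [4.0, 194.0], 'finger': [37.0, 160.0], 'tcp': [62, 146]}
```

View pics/w9.png

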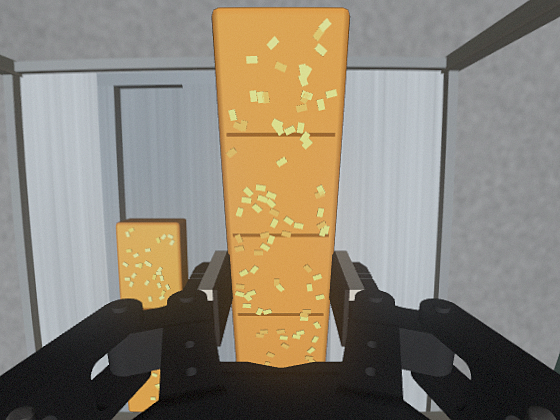

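View pics/s9.png

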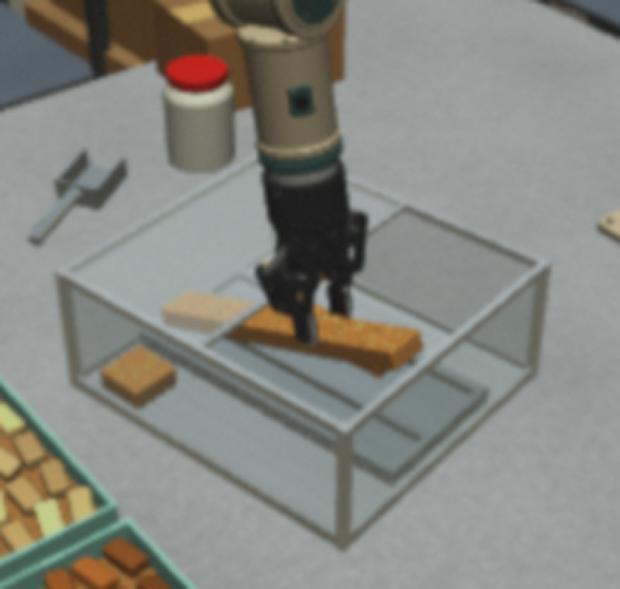

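```bash
python3 -m jog '[{"x":0,"y":-4,"z":3,"ax":0.02,"ay":-0.002,"az":0,"grip":36},{"x":0,"y":-9.5,"z":5,"ax":0.053,"ay":-0.004,"az":0,"grip":36},{"x":0,"y":-15.3,"z":6.5,"ax":0.088,"ay":-0.004,"az":0,"grip":36},{"x":0,"y":-20.9,"z":8,"ax":0.123,"ay":-0.004,"az":0,"grip":36},{"x":0,"y":-20.9,"z":8,"ax":0.123,"ay":-0.004,"az":0,"grip":36}]'; python3 - <<'E'
from plan import *
s=get_image('scene');cv2.imwrite('pics/s10.png',cv2.resize(s['color'][120:310,170:370][:,:,::-1],None,fx=3.1,fy=3.1,interpolation=2))
k=np.tan(np.radians(24))
rows([(24,163,34)]+[(24,163+d,34+d*k) for d in (10,30,55,80,90)])
E
```

```text
clock: 6.8
eef_pos: [580.6, -20.7, 145.8]
tool_rot: [-1.291, -0.0, 0.218]
force: [1.1, -0.5, -1.8]
width: 42.2
t 6.85 pos [580.3 -20.3 145.7] rot [-1.291  0.     0.218] F [ 0.4  0.  -1.4] w 41.6
(24, 163, 34) shift [ 0.2 -1.1 -3. ] turn [-0.     0.004 -0.001] {'top': np.float64(18.2), 'wall': np.float64(22.7), 'right': [-129.0, 34.0], 'left': [163.0, 164.0], 'bodycorner': [4.0, 194.0], 'finger': [37.0, 160.0], 'tcp': [62, 146]}
(24, 173, np.float64(38.45228685308536)) shift [ 0.2 -2.7  7.9] turn [-0.     0.004 -0.001] {'top': np.float64(18.2), 'wall': np.float64(22.7), 'right': [-119.0, 38.0], 'left': [173.0, 169.0], 'bodycorner': [14.0, 198.0], 'finger': [47.0, 164.0], 'tcp': [72, 150]}
(24, 193, np.float64(47.356860559256084)) shift [ 0.3 -5.7 29.6] turn [-0.     0.004 -0.001] {'top': np.float64(18.2), 'wall': np.float64(22.7), 'right': [-99.0, 47.0], 'left': [193.0, 178.0], 'bodycorner': [34.0, 207.0], 'finger': [67.0, 173.0], 'tcp': [92, 159]}
(24, 218, np.float64(58.48757769196949)) shift [ 0.4 -9.5 56.7] turn [-0.     0.004 -0.001] {'top': np.float64(18.2), 'wall': np.float64(22.7), 'right': [-74.0, 58.0], 'left': [218.0, 189.0], 'bodycorner': [59.0, 218.0], 'finger': [92.0, 184.0], 'tcp': [117, 170]}
(24, 243, np.float64(69.61829482468289)) shift [  0.5 -13.3  83.8] turn [-0.     0.004 -0.001] {'top': np.float64(18.2), 'wall': np.float64(22.7), 'right': [-49.0, 70.0], 'left': [243.0, 200.0], 'bodycorner': [84.0, 229.0], 'finger': [117.0, 195.0], 'tcp': [142, 182]}
(24, 253, np.float64(74.07058167776826)) shift [  0.5 -14.8  94.6] turn [-0.     0.004 -0.001] {'top': np.float64(18.2), 'wall': np.float64(22.7), 'right': [-39.0, 74.0], 'left': [253.0, 204.0], 'bodycorner': [94.0, 234.0], 'finger': [127.0, 200.0], 'tcp': [152, 186]}
```

View pics/s10.png

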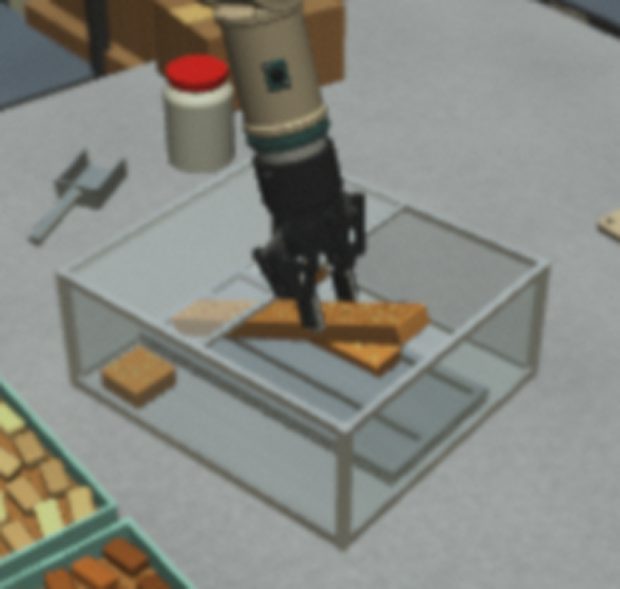

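```bash
python3 -m jog '[{"x":0.2,"y":-2.7,"z":7,"ax":0,"ay":0.002,"az":0,"grip":36},{"x":0.3,"y":-6,"z":25,"ax":0,"ay":0.002,"az":0,"grip":36},{"x":0.4,"y":-10,"z":50,"ax":0,"ay":0.002,"az":0,"grip":36},{"x":0.5,"y":-14,"z":76,"ax":0,"ay":0.002,"az":0,"grip":36},{"x":0.5,"y":-16,"z":95,"ax":0,"ay":0.002,"az":0,"grip":36}]'; python3 - <<'E'
from plan import *
s=get_image('scene');cv2.imwrite('pics/s11.png',cv2.resize(s['color'][120:310,170:390][:,:,::-1],None,fx=3.1,fy=3.1,interpolation=2))
k=np.tan(np.radians(24))
rows([(24,163+d,34+d*k) for d in (90,110,135,160,178,185)])
E
```

```text
clock: 7.35
eef_pos: [561.0, 69.0, 189.3]
tool_rot: [-1.29, -0.001, 0.221]
force: [0.0, 0.3, -1.8]
width: 42.3
t 7.4 pos [560.5  72.4 190.6] rot [-1.288 -0.003  0.224] F [-1.3  3.9 -0.6] w 42.1
(24, 253, np.float64(74.07058167776826)) shift [-0.3  2.2 -8.9] turn [-0.004  0.01  -0.   ] {'top': np.float64(18.2), 'wall': np.float64(22.7), 'right': [-39.0, 74.0], 'left': [253.0, 204.0], 'bodycorner': [94.0, 234.0], 'finger': [127.0, 200.0], 'tcp': [152, 186]}
(24, 273, np.float64(82.97515538393898)) shift [-0.1 -0.8 12.8] turn [-0.004  0.01  -0.   ] {'top': np.float64(18.2), 'wall': np.float64(22.7), 'right': [-19.0, 83.0], 'left': [273.0, 213.0], 'bodycorner': [114.0, 243.0], 'finger': [147.0, 209.0], 'tcp': [172, 195]}
(24, 298, np.float64(94.1058725166524)) shift [ 0.2 -4.5 39.9] turn [-0.004  0.01  -0.   ] {'top': np.float64(18.2), 'wall': np.float64(22.7), 'right': [6.0, 94.0], 'left': [298.0, 224.0], 'bodycorner': [139.0, 254.0], 'finger': [172.0, 220.0], 'tcp': [197, 206]}
(24, 323, np.float64(105.2365896493658)) shift [ 0.4 -8.2 67. ] turn [-0.004  0.01  -0.   ] {'top': np.float64(18.2), 'wall': np.float64(22.7), 'right': [31.0, 105.0], 'left': [323.0, 235.0], 'bodycorner': [164.0, 265.0], 'finger': [197.0, 231.0], 'tcp': [222, 217]}
(24, 341, np.float64(113.25070598491945)) shift [  0.6 -10.9  86.6] turn [-0.004  0.01  -0.   ] {'top': np.float64(18.2), 'wall': np.float64(22.7), 'right': [49.0, 113.0], 'left': [341.0, 243.0], 'bodycorner': [182.0, 273.0], 'finger': [215.0, 239.0], 'tcp': [240, 225]}
(24, 348, np.float64(116.3673067820792)) shift [  0.7 -11.9  94.1] turn [-0.004  0.01  -0.   ] {'top': np.float64(18.2), 'wall': np.float64(22.7), 'right': [56.0, 116.0], 'left': [348.0, 247.0], 'bodycorner': [189.0, 276.0], 'finger': [222.0, 242.0], 'tcp': [247, 228]}
```

View pics/s11.png

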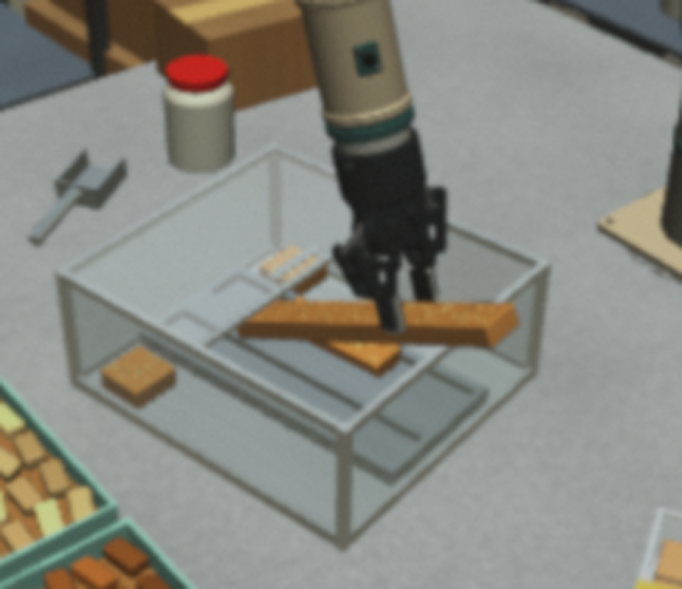

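```bash
python3 -m jog '[{"x":0,"y":-2,"z":12,"ax":0,"ay":0.004,"az":0,"grip":36},{"x":0,"y":-5,"z":36,"ax":0,"ay":0.006,"az":0,"grip":36},{"x":0,"y":-9,"z":60,"ax":0,"ay":0.006,"az":0,"grip":36},{"x":0,"y":-12,"z":80,"ax":0,"ay":0.006,"az":0,"grip":36},{"x":0,"y":-14,"z":88,"ax":0,"ay":0.006,"az":0,"grip":36}]'; python3 - <<'E'
from plan import *
s=get_image('scene');cv2.imwrite('pics/s12.png',cv2.resize(s['color'][120:310,170:390][:,:,::-1],None,fx=3.1,fy=3.1,interpolation=2))
k=np.tan(np.radians(24))
rows([(24,163+d,34+d*k) for d in (178,)]+[(24,341,z) for z in (125,150,170,190)]+[(16,341,190),(8,345,220),(0,345,252)])
E
```

```text
clock: 7.9
eef_pos: [543.9, 146.2, 226.4]
tool_rot: [-1.29, 0.001, 0.214]
force: [-1.2, -0.3, -2.8]
width: 42.2
t 7.95 pos [544.1 146.5 226.7] rot [-1.29   0.     0.214] F [-0.3  0.8 -0.9] w 42.0
(24, 341, np.float64(113.25070598491945)) shift [0.  2.6 3.6] turn [-0.002 -0.001 -0.   ] {'top': np.float64(18.2), 'wall': np.float64(22.7), 'right': [49.0, 113.0], 'left': [341.0, 243.0], 'bodycorner': [182.0, 273.0], 'finger': [215.0, 239.0], 'tcp': [240, 225]}
(24, 341, 125) shift [ 0.  -8.6  6.9] turn [-0.002 -0.001 -0.   ] {'top': np.float64(7.4), 'wall': np.float64(33.4), 'right': [49.0, 125.0], 'left': [341.0, 255.0], 'bodycorner': [182.0, 285.0], 'finger': [215.0, 251.0], 'tcp': [240, 237]}
(24, 341, 150) shift [ -0.  -32.7  13.8] turn [-0.002 -0.001 -0.   ] {'top': np.float64(-15.4), 'wall': np.float64(56.3), 'right': [49.0, 150.0], 'left': [341.0, 280.0], 'bodycorner': [182.0, 310.0], 'finger': [215.0, 276.0], 'tcp': [240, 262]}
(24, 341, 170) shift [ -0.  -51.9  19.3] turn [-0.002 -0.001 -0.   ] {'top': np.float64(-33.7), 'wall': np.float64(74.5), 'right': [49.0, 170.0], 'left': 
[... 370 characters left out ...]
 15.7] turn [-0.141 -0.001 -0.   ] {'top': np.float64(-63.6), 'wall': np.float64(82.2), 'right': [33.0, 190.0], 'left': [341.0, 278.0], 'bodycorner': [187.0, 330.0], 'finger': [216.0, 291.0], 'tcp': [239, 274]}
(8, 345, 220) shift [ -0.  -44.3  20.1] turn [-0.281 -0.001 -0.   ] {'top': np.float64(-98.7), 'wall': np.float64(94.1), 'right': [28.0, 220.0], 'left': [345.0, 265.0], 'bodycorner': [200.0, 337.0], 'finger': [223.0, 295.0], 'tcp': [243, 275]}
(0, 345, 252) shift [ -0.  -45.1  22.9] turn [-0.42  -0.001 -0.   ] {'top': np.float64(-134.0), 'wall': np.float64(106.0), 'right': [25.0, 252.0], 'left': [345.0, 252.0], 'bodycorner': [211.0, 344.0], 'finger': [228.0, 299.0], 'tcp': [245, 276]}
```

View pics/s12.png

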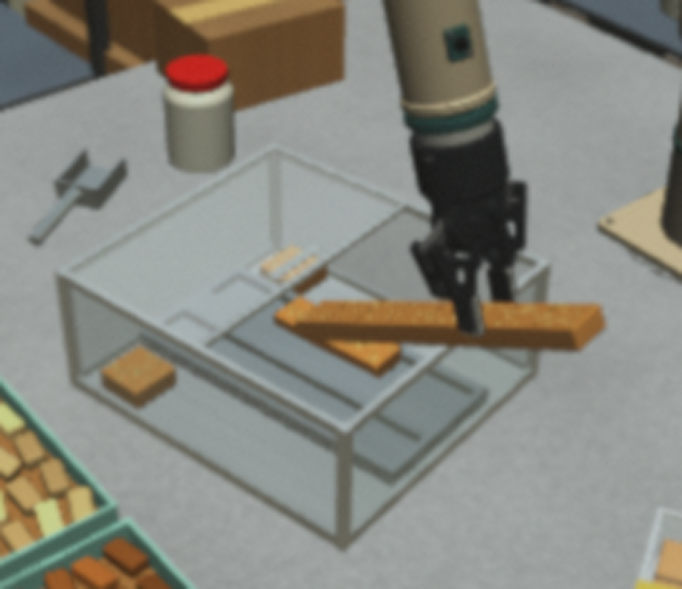

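```bash
python3 -m jog '[{"x":0,"y":-8,"z":7,"ax":0,"ay":0,"az":0,"grip":36},{"x":0,"y":-26,"z":12,"ax":0,"ay":0,"az":0,"grip":36},{"x":0,"y":-46,"z":18,"ax":0,"ay":0,"az":0,"grip":36},{"x":0,"y":-64,"z":23,"ax":0,"ay":0,"az":0,"grip":36},{"x":0,"y":-71,"z":25,"ax":0,"ay":0,"az":0,"grip":36}]'; python3 - <<'E'
from plan import *
rows([(24,341,190),(20,335,200),(15,325,212),(10,310,228),(5,295,243),(0,280,256),(0,230,256)])
E
```

```text
clock: 8.45
eef_pos: [545.0, 147.1, 302.1]
tool_rot: [-1.292, -0.001, 0.209]
force: [0.2, 1.1, -2.5]
width: 42.1
t 8.45 pos [545.  147.1 302.1] rot [-1.292e+00 -1.000e-03  2.090e-01] F [ 0.2  1.1 -2.5] w 42.1
(24, 341, 190) shift [-1.   1.2  3.6] turn [-0.    -0.005  0.002] {'top': np.float64(-52.0), 'wall': np.float64(92.8), 'right': [49.0, 190.0], 'left': [341.0, 320.0], 'bodycorner': [182.0, 350.0], 'finger': [215.0, 316.0], 'tcp': [240, 302]}
(20, 335, 200) shift [-0.9  2.7 -4.2] turn [-0.07  -0.005  0.002] {'top': np.float64(-70.1), 'wall': np.float64(99.9), 'right': [34.0, 200.0], 'left': [335.0, 309.0], 'bodycorner': [178.0, 350.0], 'finger': [209.0, 314.0], 'tcp': [233, 298]}
(15, 325, 212) shift [ -0.9   5.3 -15.9] turn [-0.157 -0.006  0.002] {'top': np.float64(-90.0), 'wall': np.float64(105.7), 'right': [16.0, 212.0], 'left': [325.0, 295.0], 'bodycorner': [172.0, 349.0], 'finger': [200.0, 310.0], 'tcp': [222, 293]}
(10, 310, 228) shift [ -0.8   3.4 -30.8] turn [-0.244 -0.006  0.001] {'top': np.float64(-111.3), 'wall': np.float64(112.6), 'right': [-5.0, 228.0], 'left': [310.0, 284.0], 'bodycorner': [163.0, 351.0], 'finger': [187.0, 310.0], 'tcp': [208, 290]}
(5, 295, 243) shift [ -0.7   3.2 -45.3] turn [-0.332 -0.006  0.001] {'top': np.float64(-127.6), 'wall': np.float64(114.2), 'right': [-24.0, 243.0], 'left': [295.0, 271.0], 'bodycorner': [154.0, 351.0], 'finger': [175.0, 308.0], 'tcp': [194, 287]}
(0, 280, 256) shift [ -0.7   5.4 -59.7] turn [-0.419 -0.006  0.001] {'top': np.float64(-138.0), 'wall': np.float64(110.0), 'right': [-40.0, 256.0], 'left': [280.0, 256.0], 'bodycorner': [146.0, 348.0], 'finger': [163.0, 303.0], 'tcp': [180, 280]}
(0, 230, 256) shift [  -0.4   -8.4 -107.8] turn [-0.419 -0.006  0.001] {'top': np.float64(-138.0), 'wall': np.float64(110.0), 'right': [-90.0, 256.0], 'left': [230.0, 256.0], 'bodycorner': [96.0, 348.0], 'finger': [113.0, 303.0], 'tcp': [130, 280]}
```

```bash
python3 -m jog '[{"x":-0.9,"y":2.7,"z":-4,"ax":-0.07,"ay":-0.005,"az":0,"grip":36},{"x":-0.9,"y":5.3,"z":-16,"ax":-0.157,"ay":-0.005,"az":0,"grip":36},{"x":-0.8,"y":3.4,"z":-31,"ax":-0.244,"ay":-0.005,"az":0,"grip":36},{"x":-0.7,"y":3.2,"z":-45,"ax":-0.332,"ay":-0.005,"az":0,"grip":36},{"x":-0.7,"y":5.4,"z":-60,"ax":-0.419,"ay":-0.005,"az":0,"grip":36}]'; python3 - <<'E'
from plan import *
rows([(0,280,256),(0,265,256),(0,240,256),(0,225,256)])
E
```

```text
clock: 8.95
eef_pos: [555.2, 91.7, 278.6]
tool_rot: [-1.713, 0.001, 0.214]
force: [-0.5, -0.6, -2.8]
width: 42.2
t 8.95 pos [555.2  91.7 278.6] rot [-1.713e+00  1.000e-03  2.140e-01] F [-0.5 -0.6 -2.8] w 42.2
(0, 280, 256) shift [ 0.8 -1.8  0.1] turn [ 0.003 -0.    -0.001] {'top': np.float64(-138.0), 'wall': np.float64(110.0), 'right': [-40.0, 256.0], 'left': [280.0, 256.0], 'bodycorner': [146.0, 348.0], 'finger': [163.0, 303.0], 'tcp': [180, 280]}
(0, 265, 256) shift [  0.8   0.3 -14.7] turn [ 0.003 -0.    -0.001] {'top': np.float64(-138.0), 'wall': np.float64(110.0), 'right': [-55.0, 256.0], 'left': [265.0, 256.0], 'bodycorner': [131.0, 348.0], 'finger': [148.0, 303.0], 'tcp': [165, 280]}
(0, 240, 256) shift [  0.8   3.9 -39.5] turn [ 0.003 -0.    -0.001] {'top': np.float64(-138.0), 'wall': np.float64(110.0), 'right': [-80.0, 256.0], 'left': [240.0, 256.0], 'bodycorner': [106.0, 348.0], 'finger': [123.0, 303.0], 'tcp': [140, 280]}
(0, 225, 256) shift [  0.8   6.  -54.3] turn [ 0.003 -0.    -0.001] {'top': np.float64(-138.0), 'wall': np.float64(110.0), 'right': [-95.0, 256.0], 'left': [225.0, 256.0], 'bodycorner': [91.0, 348.0], 'finger': [108.0, 303.0], 'tcp': [125, 280]}
```

```bash
python3 -m jog '[{"x":0.4,"y":0,"z":-12,"ax":0,"ay":0,"az":0,"grip":36},{"x":0.4,"y":2,"z":-34,"ax":0,"ay":0,"az":0,"grip":36},{"x":0.4,"y":4,"z":-48,"ax":0,"ay":0,"az":0,"grip":36},{"x":0.4,"y":5,"z":-54,"ax":0,"ay":0,"az":0,"grip":36},{"x":0.4,"y":5,"z":-54,"ax":0,"ay":0,"az":0,"grip":36}]'; python3 -m jog '[{"x":0,"y":0,"z":0,"ax":0,"ay":0,"az":0,"grip":36},{"x":0,"y":0,"z":0,"ax":0,"ay":0,"az":0,"grip":36},{"x":0,"y":0,"z":0,"ax":0,"ay":0,"az":0,"grip":36},{"x":0,"y":0,"z":0,"ax":0,"ay":0,"az":0,"grip":36},{"x":0,"y":0,"z":0,"ax":0,"ay":0,"az":0,"grip":36}]'; python3 - <<'E'
from plan import *
import pickle
rows([(0,225,256)])
w=get_image('wrist');cv2.imwrite('pics/w13.png',w['color'][:,:,::-1])
s=get_image('scene');cv2.imwrite('pics/s13.png',cv2.resize(s['color'][100:310,170:390][:,:,::-1],None,fx=2.8,fy=2.8,interpolation=2))
t=get_image('top');cv2.imwrite('pics/t13.png',t['color'][:,:,::-1])
pickle.dump((w,s,t),open('f.pkl','wb'))
st=read_state();print(st['eef_pos'],abs(st['qd']).max())
E
```

```text
clock: 9.45
eef_pos: [566.9, 38.2, 281.0]
tool_rot: [-1.709, 0.002, 0.212]
force: [0.5, 0.5, -1.3]
width: 42.0
clock: 9.95
eef_pos: [566.7, 40.5, 281.2]
tool_rot: [-1.71, 0.002, 0.217]
force: [0.5, -0.1, -1.2]
width: 42.0
t 9.95 pos [566.7  40.5 281.2] rot [-1.71   0.002  0.217] F [ 0.5 -0.1 -1.2] w 42.0
(0, 225, 256) shift [ 0.5  1.1 -2. ] turn [-0.001  0.002 -0.001] {'top': np.float64(-138.0), 'wall': np.float64(110.0), 'right': [-95.0, 256.0], 'left': [225.0, 256.0], 'bodycorner': [91.0, 348.0], 'finger': [108.0, 303.0], 'tcp': [125, 280]}
[566.78639851  40.20016878 281.19198582] 0.0017078707542875452
```

View pics/s13.png

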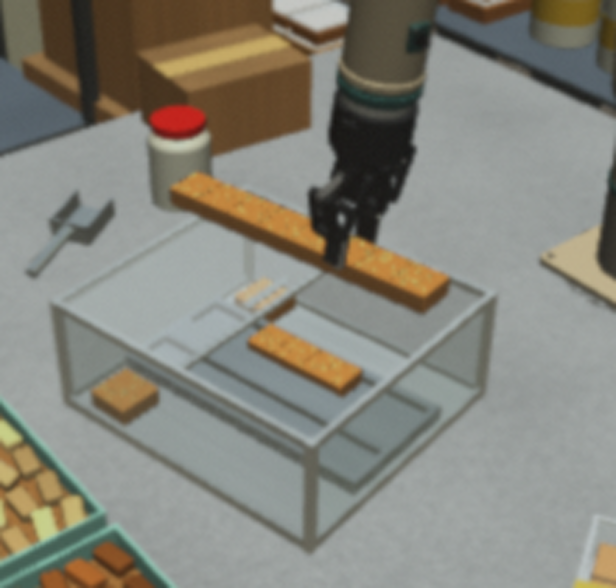

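View pics/t13.png

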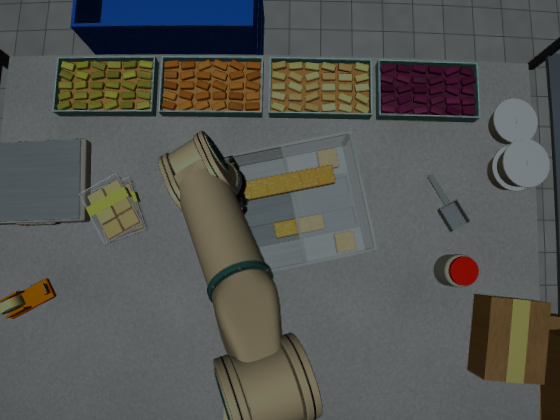

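View pics/w13.png

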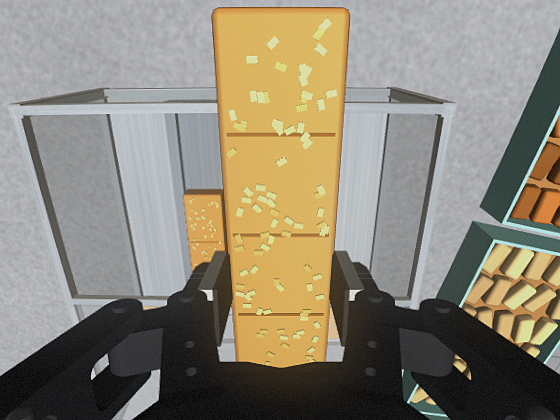

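```bash
python3 - <<'E'
from plan import *
import pickle
w,s,t=pickle.load(open('f.pkl','rb')); t0,s0=pickle.load(open('im0.pkl','rb'))
tcp=np.array([566.7,40.3]); c=tcp-ey*TB[0]-ex*XO; z=281.2-TB[1]; print("bar centre",c,"underside z",z,"clear",z-146)
for n,y in (("L",160),("R",-160)):
    P=[np.r_[c+ex*x+ey*y,z+h] for x,h in ((22,0),(22,22),(-22,22))]
    print(n,"scene crop px",((proj(s,P)-[170,100])*2.8).round(0).tolist(),"top px",proj(t,P).round(1).tolist())
d=np.abs(t["color"].astype(int)-t0["color"]).max(2)
for n,(x0,y0,x1,y1) in dict(short=(272,212,326,240),sq0=(315,147,342,170),sq1=(332,228,358,254),packs=(80,172,148,245),tub=(434,252,482,290),scoop=(425,172,470,234)).items(): print(n,d[y0:y1,x0:x1].mean().round(1),d[y0:y1,x0:x1].max())
E
```

```text
bar centre [579.50586306 -18.72689041] underside z 256.8 clear 110.80000000000001
L scene crop px [[421.0, 317.0], [423.0, 297.0], [450.0, 276.0]] top px [[199.5, 190.9], [197.9, 189.6], [201.2, 208.0]]
R scene crop px [[169.0, 201.0], [168.0, 183.0], [197.0, 167.0]] top px [[331.2, 164.9], [332.1, 163.1], [336.0, 181.2]]
short 3.2 5
sq0 8.0 84
sq1 3.5 5
packs 3.1 5
tub 2.9 6
scoop 2.9 5
```

```bash
python3 - <<'E'
from plan import *
import pickle
w,s,t=pickle.load(open('f.pkl','rb')); t0,s0=pickle.load(open('im0.pkl','rb'))
def P(c,z): return np.array([np.r_[c+ex*x+ey*y,z+h] for x,y,h in ((22,160,0),(22,160,22),(-22,160,22),(22,-160,0),(22,-160,22),(-22,-160,22))])
f=6
def crop(im,x0,y0,w_,h_,Q,name):
    c=cv2.resize(im["color"][y0:y0+h_,x0:x0+w_][:,:,::-1].copy(),None,fx=f,fy=f,interpolation=2)
    for q in proj(im,Q): cv2.drawMarker(c,tuple(int(v) for v in ((q+.5-[x0,y0])*f-.5)),(255,0,0),cv2.MARKER_CROSS,14,1)
    cv2.imwrite(name,c)
tcp=np.array([566.7,40.3]); c=tcp-ey*TB[0]-ex*XO
crop(s,225,155,112,60,P(c,256.8),"pics/sf.png")
crop(s0,215,195,112,85,P(BC,14),"pics/si.png")
E
```

```text
(no output)
```

View pics/sf.png

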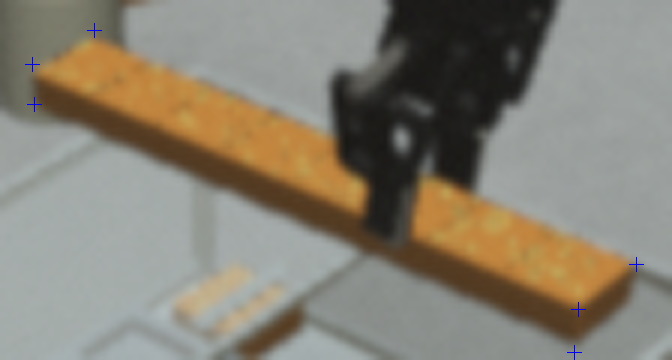

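View pics/si.png

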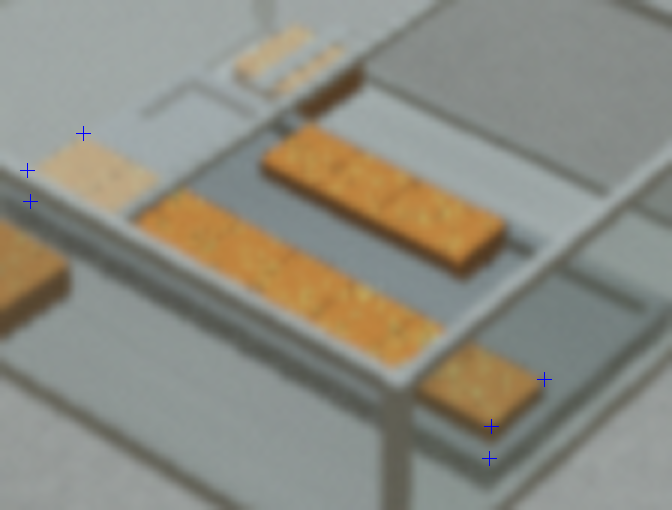

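```bash
python3 -c "
from h import *
s=read_state();print(s['clock'],s['eef_pos'].round(1),s['tool_rot'].round(3),s['force'].round(1),s['width'],abs(s['qd']).max())
print(finish_job())"
```

```text
10.1 [566.8  40.2 281.2] [-1.71   0.002  0.216] [-0.5  0.5 -2.1] 41.886759124921404 0.0017078707542875452
the job is handed in; nothing more can be done
None
```

I lifted the long bar out of its cavity, tilted it about 24° and drew it out over the left wall. I then levelled it and handed in the job at 10.1 s with the gripper still holding it. There is no verdict yet.

- **Height and grip:** by the arm's readings the underside is at about 257 mm, roughly 110 mm above the top of the case. The arm was at rest at hand-in. In the wrist pictures the bar did not shift in the grip at any point.
- **Contact:** I saw no sign of touching the case or its covers. The only push noticed, about 6 N, came while the fingers closed at the mould, most likely the fingertips brushing its top. Otherwise the readings between moves stayed below about 5 N.
- **Levelness:** the tool is at the same angle as when it gripped the bar lying level. The scene picture hints that the right end hangs up to about 2.5 mm low (roughly half a degree). I left it, since the scene camera was itself several millimetres off from the wrist view.
- **Other goods:** the top view showed no change in the short bar, the second square, the packs, the tub or the scoop. The check on the first square was disturbed, probably by the held bar overlapping it in the picture. It appears in its place, but that check gives no clean number.
- **Opening reading:** the fingers closed to 42 mm on a bar given as 44 mm, which I did not explain.

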